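Fit the apparatus rail with quarter-turn anchors and clear the bench

TASK

Get the apparatus rail ready for the next run: drop every anchor from the parking tray foot-first into an opening of the rail, one per opening, and give it a full quarter turn so that it sits flat with its wing square across the rail and is locked. Clear the bench as well: set each setting block upright, fully down, in the rack pocket made for its length, and slide the flat scraper level into the slot of its holder until it is fully home. Leave the glassware and other things on the bench standing where they are.

Things in the scene. Friction and masses are not known exactly. Their poses are not given: they have to be found in the camera images.
- rail: Apparatus rail, a fixed aluminium T-slot bed, 300 (x) x 60 (y) x 24 mm high. Origin: centre of its underside; x along its length. Four equal openings (stations) in its top, 70 mm apart along x, each 50 (x) x 18 mm (y). The top lip is 8 mm thick; under it runs a hollow 46 mm wide, floor 4 mm above the bench, where an anchor's foot can be turned freely either way.
- station0 (a point): Centre of opening 0 of the rail, at the level of the rail's top face (24 mm above the bench); openings 0 to 3 are numbered along the rail's +x. Axes as the rail's. All are equal and empty at the start.
- station1 (a point): Centre of opening 1 of the rail, at the level of the rail's top face (24 mm above the bench); openings 0 to 3 are numbered along the rail's +x. Axes as the rail's. All are equal and empty at the start.
- station2 (a point): Centre of opening 2 of the rail, at the level of the rail's top face (24 mm above the bench); openings 0 to 3 are numbered along the rail's +x. Axes as the rail's. All are equal and empty at the start.
- station3 (a point): Centre of opening 3 of the rail, at the level of the rail's top face (24 mm above the bench); openings 0 to 3 are numbered along the rail's +x. Axes as the rail's. All are equal and empty at the start.
- anchor0: Steel quarter-turn anchor (T-nut), 220 g, 60 mm high; may be absent. Origin: centre of its underside, z up. Foot bar 40 (x) x 14 (y) mm, height 0-8 mm; neck 13 mm across, 8-18 mm; flange 56 mm across, 18-24 mm; upright wing grip 40 (x) x 12 (y) mm, 24-60 mm. Starts hanging by its flange, any yaw, in a 46 mm square well of the black tray (24 mm high, wells 75 mm apart). Seated in the rail: origin 6 mm above the bench.
- anchor1: Steel quarter-turn anchor (T-nut), 220 g, 60 mm high; may be absent. Origin: centre of its underside, z up. Foot bar 40 (x) x 14 (y) mm, height 0-8 mm; neck 13 mm across, 8-18 mm; flange 56 mm across, 18-24 mm; upright wing grip 40 (x) x 12 (y) mm, 24-60 mm. Same as anchor0, which see.
- anchor2: Steel quarter-turn anchor (T-nut), 220 g, 60 mm high; may be absent. Origin: centre of its underside, z up. Foot bar 40 (x) x 14 (y) mm, height 0-8 mm; neck 13 mm across, 8-18 mm; flange 56 mm across, 18-24 mm; upright wing grip 40 (x) x 12 (y) mm, 24-60 mm. Same as anchor0, which see.
- rack: Rack for the setting blocks, a fixed grey tray 98 (x) x 204 (y) x 21 mm high. Origin: centre of its underside. Three pockets side by side, 62 mm apart along y, each 15 mm deep and 46 mm wide (y), lengths (x) 56, 71, 86 mm in this order towards +y: 3 mm play all round the block each is made for. On the -x face each has a label with a dark bar, longer for a longer block.
- slot_short (a point): Centre of the floor of the short block's pocket (56 x 46 mm), 6 mm above the bench, pocket length along x. Axes as the rack's.
- slot_middle (a point): Centre of the floor of the middle block's pocket (71 x 46 mm), 6 mm above the bench, pocket length along x. Axes as the rack's.
- slot_long (a point): Centre of the floor of the long block's pocket (86 x 46 mm), 6 mm above the bench, pocket length along x. Axes as the rack's.
- block_short: The short setting block, aluminium, 180 g: 50 (x) x 40 (y) x 25 mm high, with a black upright grip rib 36 (x) x 14 (y) mm on top from 25 to 57 mm height (may be absent). Origin: centre of its underside, z up. At the start it stands loose on the bench. Either way round fits its pocket.
- block_middle: The middle setting block, aluminium, 195 g: 65 (x) x 40 (y) x 25 mm high, with a black upright grip rib 36 (x) x 14 (y) mm on top from 25 to 57 mm height (may be absent). Origin: centre of its underside, z up. At the start it stands loose on the bench. Either way round fits its pocket.
- block_long: The long setting block, aluminium, 210 g: 80 (x) x 40 (y) x 25 mm high, with a black upright grip rib 36 (x) x 14 (y) mm on top from 25 to 57 mm height (may be absent). Origin: centre of its underside, z up. At the start it stands loose on the bench. Either way round fits its pocket.
- scraper: Flat scraper, 250 g, lying flat on the bench: steel blade 120 (x) x 54 (y) x 5 mm thick, with an upright wooden handle 36 (x) x 16 (y) mm, from 5 to 55 mm height, centred 20 mm behind the blade's centre (at x = -20 mm). Origin: centre of the blade's underside, x towards the front edge, z up.
- holder: Fixed wooden scraper holder, 130 (x) x 84 (y) x 32 mm high. Origin: centre of its underside. Its floor is 12 mm up; side walls from x = 5 and a roof from x = 10 to 65 mm make a level slot 60 wide x 12 mm high, mouth to -x, back stop at x = 61. The scraper goes in front first along +x, handle staying outside; fully home its origin is 12 mm above the holder's.
- beaker: Bystander: glass beaker, 56 mm across, 70 mm high. Origin: centre of underside.
- jar: Bystander: amber jar, 52 mm across, 75 mm high. Origin: centre of underside.
- bottle: Bystander: amber reagent bottle, 72 mm across, 170 mm high. Origin: centre of underside.
- flask: Bystander: white plastic bottle, 70 mm across, 150 mm high. Origin: centre of underside.
- weight: Bystander: brass balance weight, 40 mm across, 56 mm high. Origin: centre of underside.
- dish: Bystander: white ceramic dish, 80 mm across, 25 mm high. Origin: centre of underside.
- mug: Bystander: white ceramic cup, 72 mm across, 85 mm high. Origin: centre of underside.

How it is judged (in metres and radians):
At the end, for the whole second after the job is handed in: Anchors seated upright in rail openings (within 21 mm, 10 mm above rail underside), wings at least 1.25 rad from the rail's length; blocks upright in their own pockets (8 mm, 4 mm above floor); scraper level in the holder, 8 mm and 0.12 rad from fully home; all at rest ((horizontal distance between anchor0 and station0 below 0.021 m or horizontal distance between anchor0 and station1 below 0.021 m or horizontal distance between anchor0 and station2 below 0.021 m or horizontal distance between anchor0 and station3 below 0.021 m) and z of each of anchor0, anchor1, anchor2 in the frame of rail below 0.01 m and angle between each of anchor0, anchor1, anchor2, block_short, block_middle, block_long's own z axis and vertical below 0.1 rad and angle between the x axis of each of anchor0, anchor1, anchor2 and the x axis of rail, either way round above 1.25 rad and linear speed of each of anchor0, anchor1, anchor2, block_short, block_middle, block_long, scraper below 0.02 m/s and (horizontal distance between anchor1 and station0 below 0.021 m or horizontal distance between anchor1 and station1 below 0.021 m or horizontal distance between anchor1 and station2 below 0.021 m or horizontal distance between anchor1 and station3 below 0.021 m) and (horizontal distance between anchor2 and station0 below 0.021 m or horizontal distance between anchor2 and station1 below 0.021 m or horizontal distance between anchor2 and station2 below 0.021 m or horizontal distance between anchor2 and station3 below 0.021 m) and horizontal distance between block_short and slot_short below 0.008 m and z of each of block_short, block_middle, block_long in the frame of rack below 0.01 m and horizontal distance between block_middle and slot_middle below 0.008 m and horizontal distance between block_long and slot_long below 0.008 m and x of scraper in the frame of holder between -0.008 and 0.006 m and y of scraper in the frame of holder between -0.006 and 0.006 m and z of scraper in the frame of holder between 0.008 and 0.016 m and angle between the x axis of scraper and the x axis of holder, either way round below 0.12 rad); the robot touches nothing.
It fails at once if a bystander is pushed more than 40 mm away (distance of any of beaker, jar, bottle, flask, weight, dish, mug from where it was at the start of the episode above 0.04 m).
It fails at once if a bystander is tipped over (angle between any of beaker, jar, bottle, flask, weight, dish, mug's own z axis and vertical above 0.6 rad).
Of anchor0, anchor1, anchor2 only 2 to 3 are there at a start; the rules pass over those that are not, and their reading is None.
Of block_short, block_middle, block_long only 2 to 3 are there at a start; the rules pass over those that are not, and their reading is None.
At some moment in a run one of block_short, block_middle, block_long, scraper may be knocked a few centimetres aside while the robot is not near it.
It also fails if it takes over 210 s, if anything falls off the work surface, if the arm or the gripper's body presses on something with over 40 N, if the wrist force passes 120 N, or if a joint passes its speed limit or range.

ROBOT

A 6-joint arm with a two-finger parallel gripper is mounted at the origin on the work surface. World frame = base frame: x ahead of the robot, y to its left, z up, the work surface at z = 0. Lengths are in mm, angles in rad, forces in N, time in s.
With the tool pointing down it reaches from about 350 to 975 mm from the base axis. Payload 7.1 kg.
Tool frame: the origin (TCP) lies at the very end of the fingers, on their centre line; the grasp point (between the pads) lies 19 mm behind it; z points along the fingers, y is the line along which they close (so a half turn about z gives the same grasp; the last joint's range is limited). The gripper opens to 88 mm and grips with 3 to 60 N. Pads are 20 mm wide; open, the fingers measure 115 mm over their backs; the gripper's body (75 mm by 178 mm) begins 61 mm behind the grasp point.
Start: joints at [-1.126, 0.423, 1.63, -0, 1.089, -0.019], TCP at [279.608, -558.949, 222.675] pointing down, gripper open.
Joint ranges: [-3, 3], [-0.9, 2.11], [0.09, 2.58], [-1.31, 4.45], [0.11, 2.69], [-2.54, 2.54]. Speed limits (rad/s): [2.39, 2.39, 3.01, 3.14, 3.14, 3.14].

INTERFACE

Orientations are given as a rotation vector (axis times angle).
In Python, from workcell import ctrl gives the robot as it stands. The module is installed in compiled form; this text tells all that it offers.
- The arm moves only by the shell command python3 -m inch 'ROWS'. ROWS is JSON, a list of rows, each a list of 7 numbers: the shift along the tool's x, y, z scaled (see below), then the turn, a rotation vector about the tool's x, y, z scaled (see below), then the closure, from -1 (fully open) to 1 (shut). In form: [[tx, ty, tz, wx, wy, wz, hand], ...]. A call has 1 to 10 rows; each row is the pose to reach, as a shift and turn from the pose commanded when the call began, along the tool's axes at that moment; what a row does not reach only later rows make up. The controller multiplies each number of a shift by 0.15 m and each number of a turn by pi/4 rad. A row lasts 1/8 s, in which the tool goes at most 62.5 mm and 10.7 degrees, less where a joint would pass 70% of its speed; a pose out of reach is approached as far as the arm can. A call with a number of a shift or a turn outside -1 to 1 is refused whole. A call with a gripper value outside its range is refused whole. The fingers move at their own pace and stop on an object; the grip force is fixed at half the most. Time passes only in rows, so rows that repeat a pose let the fingers close. It gives the time, the measured TCP pose, the force, the opening and the grip force at its end, in the units of the state.
- ctrl.get_obs(): the state, without advancing time (a new reading comes with each control period).
- ctrl.get_image(name): name is "side" or "top"; returns the picture (400x640x3 uint8, red, green, blue); there is no depth.
- ctrl.camera_params(name): a dict with "vfov" (degrees; the focal length in pixels is half the picture's height over the tangent of half this angle, whatever the lens; pixels are square), "cx", "cy" (the principal point, pixels), "eye" and "attitude" of the camera in the world. Camera axes: x right, y up, looking along -z (the intrinsics and any distortion apply to the point x, -y, -z); pixel columns grow to the right and rows downward; lengths in mm; the calibration is good to about 2 mm. A picture is of the moment at which its call begins. camera_params takes no time and is no camera call.
- ctrl.close_job(): hands the job in; it is judged then, once.
The state is a dict: "t": time; "qpos": joint angles; "qvel": joint speeds; "joint_torque": joint torques, N m; "ee_pos": TCP position; "orientation": TCP orientation; "ft_force": force on the tool from outside, world axes, zero at the start; "moment": the same for the moment, N m; "width": finger opening in mm; "grasp_force": force on a finger pad.
Only numpy, scipy, OpenCV 4.12 (cv2) and the standard library are available. Lean on these libraries where they do the work, as an engineer would, in place of code of your own. Each camera call takes 0.05 s, during which the arm holds its last target. There are 200 camera calls.

## Working session

There is one attempt and no reset: what is moved stays moved. The work goes in short steps, Python scripts to look and compute and a shell command to move; the robot and the scene stay as the last step left them, time stands still between calls to the robot, and variables do not carry over. Pictures are saved under pics/ and viewed, at most 14 in all, crops included, and the job is handed in when it is done.

```bash
mkdir -p pics; ls
python3 - <<'E'
from workcell import ctrl
import cv2
for n in("top","side"):
    print(n,ctrl.camera_params(n)); cv2.imwrite(f"pics/{n}0.png",ctrl.get_image(n)[:,:,::-1])
o=ctrl.get_obs();print(o)
E
```

```text
pics
top {'vfov': 55.74017577682969, 'cx': 316.1556829046733, 'cy': 195.3964736015175, 'eye': array([ 505.53468673,  -37.98029126, 1219.85269923]), 'attitude': array([ 0.04112877, -0.03344713, -1.58345306])}
side {'vfov': 55.98222157551076, 'cx': 318.35892194939163, 'cy': 200.93237019158533, 'eye': array([345.74237578, 569.34740905, 858.71525601]), 'attitude': array([ 0.15775683, -0.94596211, -2.67696541])}
{'t': 0.1, 'qpos': array([-1.12597085e+00,  4.23794580e-01,  1.63057074e+00, -6.21877036e-05,
        1.08862204e+00, -1.89746357e-02]), 'qvel': array([ 1.13067145e-05, -7.96859222e-04, -2.32176918e-03, -1.53108542e-05,
        1.63973406e-04,  7.98123848e-04]), 'joint_torque': array([-9.40125051e-05, -5.45611238e+01, -2.74323821e+01,  6.45422889e-02,
        1.88067835e-02, -6.26766837e-05]), 'ee_pos': array([ 279.40452887, -558.52047956,  221.97743789]), 'orientation': array([-3.05617097e+00, -7.21756710e-01,  5.47286656e-04]), 'ft_force': array([-0.17996917,  0.55093613,  0.3631765 ]), 'moment': array([0.00656266, 0.05671671, 0.0255747 ]), 'grasp_force': 0.0, 'width': 87.62631440176024}
```

View pics/top0.png

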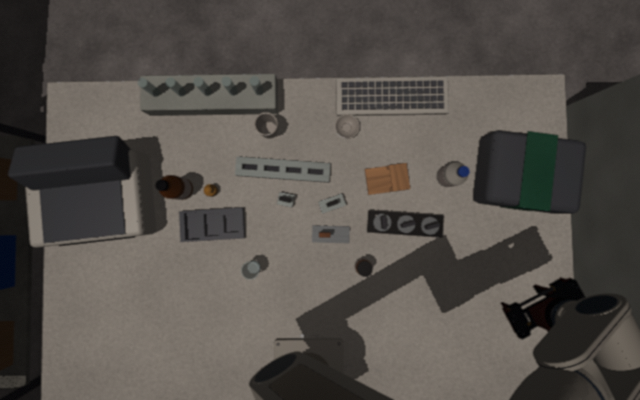

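View pics/side0.png

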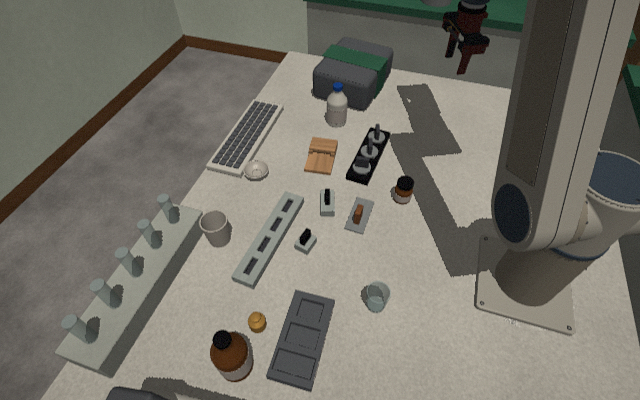

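The top view shows the rail around (283,169), the rack at (212,224), the tray with 3 anchors at (405,223) and the holder at (388,178). It also shows the scraper at (331,234) and two blocks at (287,199) and (333,202). The side view agrees. Next I'll zoom in.

```bash
cat > h.py <<'E'
import numpy as np,cv2
from workcell import ctrl
from scipy.spatial.transform import Rotation as R
def cam(n):
    p=ctrl.camera_params(n);return p,200/np.tan(np.radians(p['vfov']/2)),R.from_rotvec(p['attitude']).as_matrix()
def ray(n,uv,z):
    p,f,M=cam(n);uv=np.atleast_2d(np.asarray(uv,float))
    d=np.c_[(uv[:,0]-p['cx'])/f,-(uv[:,1]-p['cy'])/f,-np.ones(len(uv))]@M.T
    return p['eye']+d*((z-p['eye'][2])/d[:,2])[:,None]
def proj(n,X):
    p,f,M=cam(n);c=(np.atleast_2d(X)-p['eye'])@M
    return np.c_[p['cx']+f*c[:,0]/-c[:,2],p['cy']-f*c[:,1]/-c[:,2]]
def snap(n):return ctrl.get_image(n)[:,:,::-1].copy()
def crop(im,x0,y0,x1,y1,s,name):
    c=cv2.resize(im[y0:y1,x0:x1],None,fx=s,fy=s,interpolation=cv2.INTER_CUBIC)
    cv2.imwrite(name,cv2.convertScaleAbs(c,alpha=1.4))
E
python3 - <<'E'
from h import *
crop(cv2.imread('pics/top0.png'),165,150,455,250,2.75,'pics/tc.png')
crop(cv2.imread('pics/side0.png'),220,110,420,390,2.14,'pics/sc.png')
for n,uv in(('top',(287,199)),('top',(333,202)),('top',(236,156)),('top',(330,160)),('top',(316,195))):print(ray(n,uv,24).round())
E
```

```text
[[552.  60.  24.]]
[[541. -85.  24.]]
[[691. 221.  24.]]
[[674. -78.  24.]]
[[564. -32.  24.]]
```

View pics/tc.png

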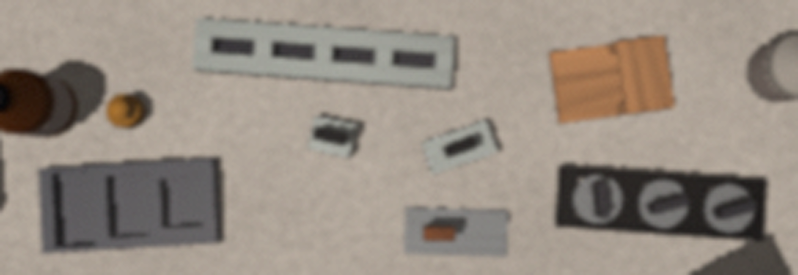

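View pics/sc.png

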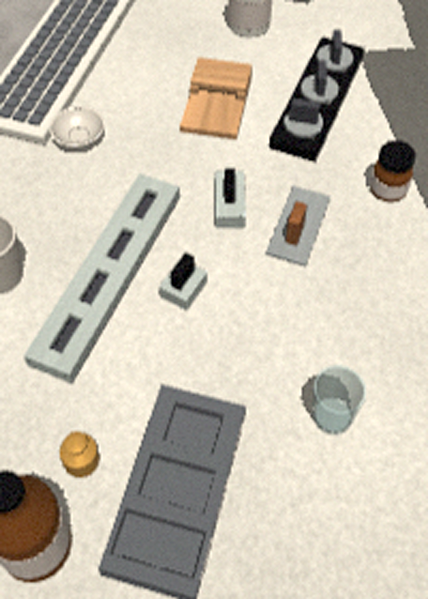

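The top crop shows the rail openings at about (249–315,166–171) and the three wells at (382,222), (406,224) and (430,226). The holder's roof is on the image right, and the scraper's handle sits left of its blade centre. The rack's long pocket is at the left and the short one at the right. Next I'll take colours, masks and rectangles.

Run:
```python
from h import *
t=cv2.imread('pics/top0.png');s=cv2.imread('pics/side0.png')
lt=cv2.cvtColor(t,cv2.COLOR_BGR2LAB);ls=cv2.cvtColor(s,cv2.COLOR_BGR2LAB)
for nm,L,pts in(('top',lt,dict(rail=(282,164),rail2=(282,178),bench=(300,215),bench2=(350,160),blk=(327,206),blk2=(280,203),rib=(333,202),scr=(345,238),scr2=(318,231),handle=(324,235),hold=(375,185),roof=(405,180),rack=(186,230),pocket=(195,225),op=(249,167),flange=(376,224),tray=(392,230),wing=(383,222))),('side',ls,dict(rail=(257,262),bench=(290,270),blk=(327,212),rib=(327,193),scr=(352,225),handle=(358,213),rack=(300,295),pocket=(305,315),hold=(320,168)))):
    print(nm,{k:L[v[1],v[0]].tolist() for k,v in pts.items()})
```

```text
top {'rail': [122, 127, 130], 'rail2': [108, 127, 131], 'bench': [131, 129, 134], 'bench2': [123, 130, 134], 'blk': [80, 128, 131], 'blk2': [132, 127, 131], 'rib': [28, 129, 129], 'scr': [103, 128, 129], 'scr2': [95, 128, 130], 'handle': [64, 140, 145], 'hold': [95, 138, 147], 'roof': [91, 138, 148], 'rack': [17, 130, 127], 'pocket': [72, 129, 127], 'op': [41, 130, 127], 'flange': [97, 128, 129], 'tray': [25, 128, 130], 'wing': [42, 129, 127]}
side {'rail': [157, 124, 134], 'bench': [177, 127, 136], 'blk': [97, 126, 129], 'rib': [9, 126, 128], 'scr': [126, 126, 131], 'handle': [94, 142, 153], 'rack': [86, 128, 126], 'pocket': [87, 127, 126], 'hold': [136, 140, 153]}
```

```bash
cat >> h.py <<'E'
def up(im,k=4):return cv2.resize(im,None,fx=k,fy=k,interpolation=cv2.INTER_CUBIC)
def lab(im):return cv2.cvtColor(im,cv2.COLOR_BGR2LAB).astype(float)
def rects(mask,box,amin=40,k=4):
    x0,y0,x1,y1=[v*k for v in box];m=np.zeros_like(mask,np.uint8);m[y0:y1,x0:x1]=mask[y0:y1,x0:x1]*255
    cs,_=cv2.findContours(m,cv2.RETR_EXTERNAL,cv2.CHAIN_APPROX_NONE);out=[]
    for c in cs:
        if cv2.contourArea(c)>amin*k*k:out.append(c)
    return out
def px(p,k=4):return (np.asarray(p,float)+.5)/k-.5
E
python3 - <<'E'
from h import *
for n,boxes in(('top',dict(rail=(228,150,338,186),blkA=(272,188,301,212),blkB=(315,190,352,214),scr=(306,220,356,248),hold=(360,160,415,198),rack=(175,200,250,246),tray=(362,206,450,240))),('side',dict(rail=(225,185,310,295),blkA=(290,222,320,255),blkB=(316,183,340,218),scr=(342,190,378,236),hold=(300,134,342,178),rack=(265,285,340,390)))):
    im=cv2.imread(f'pics/{n}0.png');U=up(cv2.GaussianBlur(im,(0,0),.7));L=lab(U);ch=L[:,:,1]+L[:,:,2]
    vis=U.copy()
    for k,b in boxes.items():
        if k=='hold':m=ch>275
        elif k=='tray':m=(L[:,:,0]<60)
        else:m=ch<(260.2 if n=='top' else 260.3)
        if k=='rack' :m|=L[:,:,0]<60 
        if k!='hold':m|=L[:,:,0]<50
        for c in rects(m,b):
            hull=cv2.convexHull(c);r=cv2.minAreaRect(hull);cv2.drawContours(vis,[c],-1,(0,0,255),1);cv2.drawContours(vis,[cv2.boxPoints(r).astype(int)],-1,(0,255,0),1)
            q=px(cv2.boxPoints(r));z=5 if k=='scr' else 24
            w=ray(n,q,z)[:,:2];e=np.linalg.norm(np.roll(w,-1,0)-w,axis=1)
            print(n,k,'c',w.mean(0).round(1),'sides',e.round(1)[:2],'area',cv2.contourArea(c)/16)
    v=vis[145*4:250*4,170*4:455*4] if n=='top' else vis[130*4:392*4,215*4:385*4]
    cv2.imwrite(f'pics/{n}m.png',cv2.convertScaleAbs(cv2.resize(v,None,fx=.7 if n=='top' else .57,fy=.7 if n=='top' else .57),alpha=1.4))
E
```

```text
top rail c [648.   73.3] sides [ 66.3 307.1] area 1868.875
top blkA c [552.   62.3] sides [45.9 58.2] area 225.59375
top blkB c [537.9 -82.6] sides [86.7 43.3] area 338.3125
top scr c [439.3 -76.5] sides [ 56.5 123.7] area 634.28125
top hold c [ 613.5 -257.6] sides [134.2  84.8] area 1073.46875
top rack c [476.6 297.3] sides [213.2 102.3] area 2062.03125
top tray c [ 468.7 -317.6] sides [ 79.1 251. ] area 1640.3125
side rail c [512.  206.7] sides [39.  13.5] area 55.46875
side rail c [560.3  70.1] sides [41.8 82.5] area 274.34375
side rail c [647.9  77.3] sides [325.   86.7] area 2523.03125
side blkA c [549.   68.9] sides [72.  50.7] area 354.875
side blkB c [536.  -75.7] sides [ 44.8 104.1] area 385.1875
side scr c [440.4 -74.7] sides [128.9  59.9] area 665.125
side hold c [ 613.6 -253.4] sides [167.6  93.7] area 916.9375
side rack c [474.5 304.6] sides [212.4 116.7] area 4226.84375
```

View pics/topm.png

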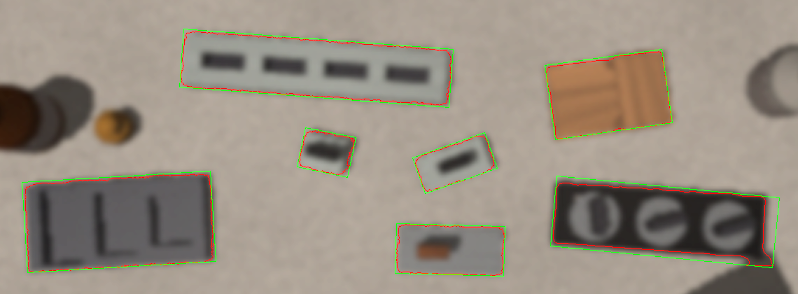

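View pics/sidem.png

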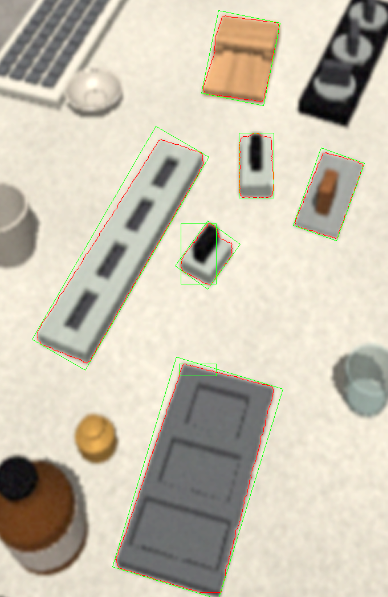

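Masks fit well: blkA is short (58 mm including shadow), blkB is long (87 mm), and there is no middle block. Next I'll correct for parallax with each object's known sizes, cross-check the two views and zoom in on the anchors.

```bash
cat >> h.py <<'E'
def box(lx,ly,z0,z1,ox=0):
    return np.array([[ox+sx*lx/2,sy*ly/2,z] for sx in(-1,1) for sy in(-1,1) for z in(z0,z1)])
rib=box(36,14,25,57)
MOD=dict(rail=box(300,60,0,24),rack=box(98,204,0,21),hold=np.r_[box(130,84,0,12),box(60,84,12,32,35)],
 short=np.r_[box(50,40,0,25),rib],middle=np.r_[box(65,40,0,25),rib],long=np.r_[box(80,40,0,25),rib],scr=np.r_[box(120,54,0,5),box(36,16,5,55,-20)])
def place(P,x,y,a):
    c,s=np.cos(a),np.sin(a);return np.c_[P[:,:2]@np.array([[c,s],[-s,c]])+[x,y],P[:,2]]
def cen(h):
    m=cv2.moments(h.astype(np.float32));return np.array([m['m10'],m['m01']])/m['m00']
def longdir(n,h,z):
    q=cv2.boxPoints(cv2.minAreaRect(h.astype(np.float32)));w=ray(n,q,z)[:,:2];e=np.roll(w,-1,0)-w
    d=e[np.argmax(np.linalg.norm(e,axis=1))];return np.arctan2(d[1],d[0])
def fit(n,k,cont,yaw0):
    """bench pose of a known body from its outline: centroid ray, less the parallax of the known size"""
    h=px(cv2.convexHull(cont)[:,0]).astype(np.float32);z=12
    off=np.pi/2 if k=='rack' else 0
    a=longdir(n,h,z)-off;a=yaw0+(a-yaw0+np.pi/2)%np.pi-np.pi/2;y=a
    p=ray(n,cen(h),z)[0,:2];x=p
    for _ in range(3):
        g=cv2.convexHull(proj(n,place(MOD[k],*x,y)).astype(np.float32))[:,0]
        x=x+p-ray(n,cen(g),z)[0,:2];b=longdir(n,g,z)-off;y=y+(a-b+np.pi/2)%np.pi-np.pi/2
    return np.r_[x,y]
def masks(n,im):
    L=lab(up(cv2.GaussianBlur(im,(0,0),.7)));return L,L[:,:,1]+L[:,:,2]
E
python3 - <<'E'
from h import *
B=dict(top=dict(rail=(228,150,338,186),short=(272,188,301,212),long=(315,190,352,214),scr=(306,220,356,248),hold=(360,160,415,198),rack=(175,200,250,246)),side=dict(rail=(225,185,310,295),short=(290,222,320,255),long=(316,183,340,218),scr=(342,190,378,236),hold=(300,134,342,178),rack=(265,285,340,390)))
Y=dict(rail=-1.5,short=-1.8,long=-1.2,scr=-1.57,hold=-1.5,rack=0)
for n in B:
    L,ch=masks(n,cv2.imread(f'pics/{n}0.png'))
    for k,b in B[n].items():
        m=ch>272 if k=='hold' else (ch<260.2)
        if k=='rack':m|=L[:,:,0]<60
        if k=='scr':m|=ch>275
        c=max(rects(m,b),key=cv2.contourArea);print(n,k,fit(n,k,c,Y[k]).round(3))
crop(cv2.imread('pics/top0.png'),362,204,450,242,8.5,'pics/ta.png')
crop(cv2.imread('pics/side0.png'),340,115,400,190,8,'pics/sa.png')
E
```

```text
top rail [649.001  73.974  -1.66 ]
top short [552.582  63.223  -1.781]
top long [537.952 -82.461  -1.249]
top scr [439.4   -76.442  -1.611]
top hold [ 613.491 -258.114   -1.442]
top rack [4.76008e+02 3.00088e+02 4.60000e-02]
side rail [649.049  74.695  -1.658]
side short [552.251  66.135  -1.801]
side long [537.763 -80.468  -1.295]
side scr [439.969 -75.87   -1.613]
side hold [ 614.623 -259.202   -1.431]
side rack [4.75822e+02 3.02255e+02 8.00000e-03]
```

View pics/ta.png

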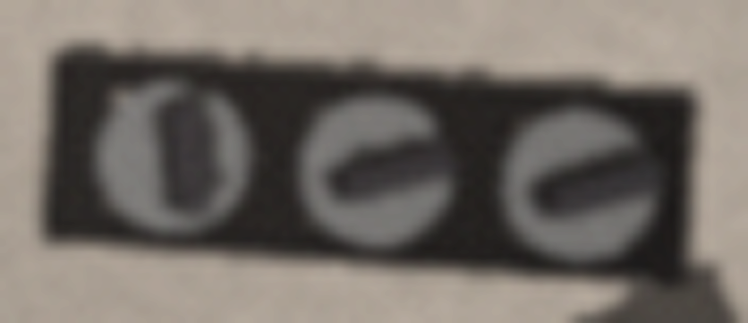

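View pics/sa.png

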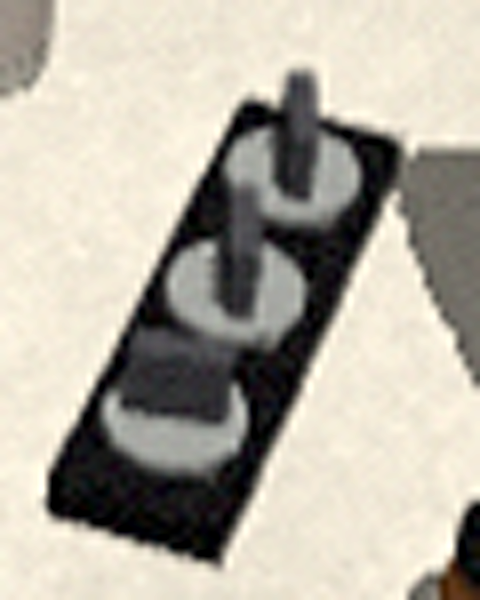

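Flange discs in the top crop are at (172,157), (377,170) and (581,184), about 56 mm across. Wing 0 is nearly upright in the image; wings 1 and 2 slope about 18°. Next I'll work out the anchor poses and add a move-planning helper.

```bash
cat >> h.py <<'E'
def goal(x,y,z,a):
    """shift (units of 150 mm) and turn about tool z (units of pi/4) to TCP x,y,z, closing axis at bench angle a+90deg (tool x along a, mod pi)"""
    o=ctrl.get_obs();M=R.from_rotvec(o['orientation']);p=M.inv().apply(np.array([x,y,z])-o['ee_pos'])/150
    cand=[]
    for s in(0,np.pi):
        G=R.from_matrix(np.c_[[np.cos(a+s),np.sin(a+s),0],[np.sin(a+s),-np.cos(a+s),0],[0,0,-1]])
        w=(M.inv()*G).as_rotvec();cand.append(w)
    w=min(cand,key=np.linalg.norm)
    print('shift',p.round(3),'turn',(w/(np.pi/4)).round(3),'q6',o['qpos'][5].round(2),'width',o['width'].round(1),'t',o['t'])
E
python3 - <<'E'
from h import *
f=lambda a:np.array(a,float)/8.5+[362-.44,204-.44]
print(ray('top',f([(172,157),(377,170),(581,184)]),30).round(1))
for a,b in(((160,110),(172,212)),((355,200),(445,172)),((560,215),(655,187))):
    w=ray('top',f([a,b]),48);d=w[1]-w[0];print(np.arctan2(d[1],d[0]).round(3))
# pockets & rack edges
L,ch=masks('top',cv2.imread('pics/top0.png'));c=max(rects((ch<260.2)|(L[:,:,0]<60),(175,200,250,246)),key=cv2.contourArea)[:,0]
c=px(c);
for s in(0,1):
    e=np.array([[u,c[np.abs(c[:,0]-u)<.2][:,1].__getattribute__('max' if s else 'min')()] for u in np.arange(190,236,1)])
    w=ray('top',e,21);k=np.polyfit(w[:,1],w[:,0],1);print('rack yaw',-np.arctan(k[0]))
for s in(0,1):
    e=np.array([[c[np.abs(c[:,1]-v)<.2][:,0].__getattribute__('max' if s else 'min')(),v] for v in np.arange(216,234,1)])
    w=ray('top',e,21);k=np.polyfit(w[:,0],w[:,1],1);print('rack yaw',np.arctan(k[0]),w[:,1].mean())
o=ctrl.get_obs();print(R.from_rotvec(o['orientation']).as_matrix().round(3))
goal(439.5,-76.2+20,150,-1.61)
E
```

```text
[[ 475.7 -237.3   30. ]
 [ 469.9 -312.7   30. ]
 [ 463.8 -387.7   30. ]]
-3.045
-1.283
-1.298
rack yaw 0.05074415926029501
rack yaw 0.04449880698920081
rack yaw 0.06406943172329815 402.96993715216416
rack yaw 0.013638386343586727 192.7808700336548
[[ 0.894  0.447 -0.001]
 [ 0.447 -0.894  0.001]
 [-0.    -0.001 -1.   ]]Traceback (most recent call last):
  File "<stdin>", line 16, in <module>
  File "h.py", line 58, in goal
    print('shift',p.round(3),'turn',(w/(np.pi/4)).round(3),'q6',o['qpos'][5].round(2),'width',o['width'].round(1),'t',o['t'])
                                                                                              ^^^^^^^^^^^^^^^^
AttributeError: 'float' object has no attribute 'round'
```

```bash
python3 - <<'E'
s=open('h.py').read().replace("o['width'].round(1)","round(float(o['width']),1)").replace("for s in(0,np.pi):","for s in(0,):").replace("o['qpos'][5].round(2)","o['qpos'].round(2)[[0,5]],'p',o['ee_pos'].round(1),'F',o['ft_force'].round(1),'g',round(float(o['grasp_force']),1)")
s=s.replace("    o=ctrl.get_obs();M=R","    o=ctrl.get_obs();n=int(max(1,np.ceil(0)));M=R").replace("n=int(max(1,np.ceil(0)));","")
open('h.py','w').write(s+"""
if __name__=='__main__':
    import sys;goal(*map(float,sys.argv[1:]))
""")
E
python3 h.py 475.7 -237.3 130 0.097
```

```text
shift [ 2.128 -1.329  0.615] turn [-0.002  0.     0.467] q6 [-1.13 -0.02] p [ 279.4 -558.5  222. ] F [-0.2  0.6  0.4] g 0.0 width 87.6 t 0.1
```

```bash
python3 -m inch '[[0.5,-0.33,0,0,0,0,0],[1,-0.66,0,0,0,0,0],[1,-0.66,0,0,0,0,0],[1,-0.66,0,0,0,0,0]]'; python3 -m inch '[[0.5,-0.33,0,0,0,0,0],[1,-0.66,0,0,0,0,0],[1,-0.66,0,0,0,0,0],[1,-0.66,0,0,0,0,0]]'; python3 -m inch '[[0.13,0,0.4,0,0,0.2,0],[0.13,0,0.615,0,0,0.467,0],[0.13,0,0.615,0,0,0.467,0],[0.13,0,0.615,0,0,0.467,0],[0.13,0,0.615,0,0,0.467,0]]'; python3 h.py 475.7 -237.3 36 0.097
```

```text
t: 0.6
ee_pos: [370.6, -400.2, 222.4]
orientation: [-3.055, -0.728, 0.001]
ft_force: [-0.4, 0.1, 0.3]
width: 51.2
grasp_force: 0.0
t: 1.1
ee_pos: [460.5, -245.8, 222.6]
orientation: [-3.056, -0.728, -0.0]
ft_force: [-0.5, -0.2, 0.2]
width: 44.0
grasp_force: 0.0
t: 1.72
ee_pos: [477.5, -240.1, 132.0]
orientation: [3.136, 0.154, 0.004]
ft_force: [-0.0, -0.2, -0.5]
width: 44.0
grasp_force: 0.0
shift [-0.012 -0.021  0.64 ] turn [ 0.002 -0.003  0.002] q6 [-0.49  0.98] p [ 477.5 -240.1  132. ] F [-0.  -0.2 -0.5] g 0.0 width 44.0 t 1.725
```

```bash
python3 -m inch '[[-0.012,-0.021,0.3,0,0,0,0],[-0.012,-0.021,0.64,0,0,0,0],[-0.012,-0.021,0.64,0,0,0,0],[-0.012,-0.021,0.64,0,0,0,0],[-0.012,-0.021,0.64,0,0,0,1],[-0.012,-0.021,0.64,0,0,0,1],[-0.012,-0.021,0.64,0,0,0,1],[-0.012,-0.021,0.64,0,0,0,1],[-0.012,-0.021,0.64,0,0,0,1],[-0.012,-0.021,0.64,0,0,0,1]]'; python3 -m inch '[[0,0,-0.2,0,0,0,1],[0,0,-0.5,0,0,0,1],[0,0,-0.5,0,0,0,1]]'; python3 h.py 649 74 130 1.482
python3 - <<'E'
from h import *
for i,k in enumerate((-105,-35,35,105)):print(i,place(np.array([[k,0,24.]]),649,74.3,-1.66).round(1))
E
```

```text
t: 2.98
ee_pos: [475.0, -236.2, 34.9]
orientation: [3.137, 0.152, 0.001]
ft_force: [-1.4, -0.5, 6.4]
width: 11.5
grasp_force: 30.0
t: 3.35
ee_pos: [476.4, -236.8, 111.8]
orientation: [3.135, 0.152, 0.007]
ft_force: [0.9, 0.3, -2.9]
width: 11.7
grasp_force: 30.0
shift [ 1.346 -1.951 -0.121] turn [ 0.007 -0.002 -1.763] q6 [-0.48  0.99] p [ 476.4 -236.8  111.8] F [ 0.9  0.3 -2.9] g 30.0 width 11.7 t 3.35
0 [[658.4 178.9  24. ]]
1 [[652.1 109.2  24. ]]
2 [[645.9  39.4  24. ]]
3 [[639.6 -30.3  24. ]]
```

```bash
python3 -m inch '[[0.4,-0.4,0,0,0,-0.2,1],[0.8,-0.8,0,0,0,-0.5,1],[0.8,-0.8,0,0,0,-0.9,1],[0.8,-0.8,0,0,0,-0.9,1],[0.8,-0.8,0,0,0,-0.9,1],[0.8,-0.8,0,0,0,-0.9,1]]'; python3 h.py 639.6 -30.3 100 1.482
```

```text
t: 4.1
ee_pos: [581.5, -105.1, 108.3]
orientation: [-2.893, -1.223, 0.003]
ft_force: [-0.5, 0.2, -2.3]
width: 12.1
grasp_force: 30.0
shift [ 0.628 -0.069  0.055] turn [-0.003  0.001 -0.868] q6 [-0.2   0.57] p [ 581.5 -105.1  108.3] F [-0.5  0.2 -2.3] g 30.0 width 12.1 t 4.1
```

```bash
python3 -m inch '[[0.3,-0.03,0.02,0,0,-0.2,1],[0.628,-0.069,0.055,0,0,-0.5,1],[0.628,-0.069,0.055,0,0,-0.868,1],[0.628,-0.069,0.055,0,0,-0.868,1],[0.628,-0.069,0.055,0,0,-0.868,1],[0.628,-0.069,0.055,0,0,-0.868,1]]'; python3 h.py 639.6 -30.3 60 1.482
python3 - <<'E'
from h import *
t=snap('top');s=snap('side')
p=proj('side',[639.6,-30.3,50])[0].astype(int)
crop(s,p[0]-40,p[1]-30,p[0]+40,p[1]+30,8,'pics/s1.png')
E
```

```text
t: 4.85
ee_pos: [640.1, -30.5, 101.0]
orientation: [-2.319, -2.119, 0.0]
ft_force: [-0.2, 0.2, -3.1]
width: 12.3
grasp_force: 30.0
shift [ 0.001 -0.004  0.274] turn [-0.    -0.    -0.002] q6 [-0.07  0.02] p [640.1 -30.5 101. ] F [-0.2  0.2 -3.1] g 30.0 width 12.3 t 4.85
```

View pics/s1.png

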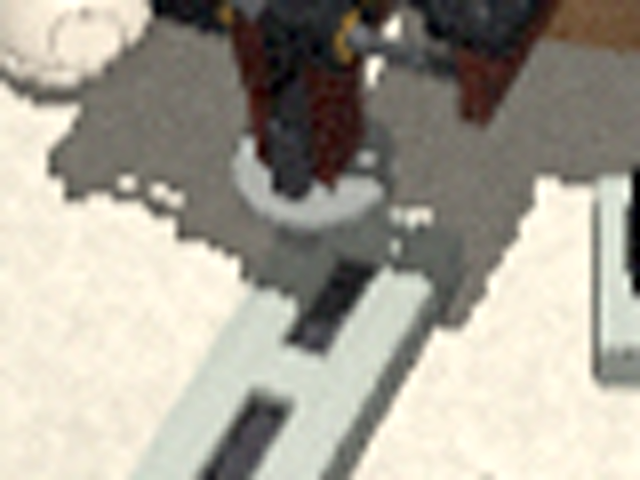

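The anchor hangs upright and foot-first just above opening 3 (crop around (340,300)). Lower it and watch the force.

```bash
python3 -m inch '[[0.001,-0.004,0.2,0,0,0,1],[0.001,-0.004,0.31,0,0,0,1],[0.001,-0.004,0.36,0,0,0,1],[0.001,-0.004,0.38,0,0,0,1],[0.001,-0.004,0.38,0,0,0,1]]'; python3 h.py 639.6 -30.3 35 1.482
```

```text
t: 5.58
ee_pos: [640.1, -29.7, 44.5]
orientation: [2.314, 2.125, 0.0]
ft_force: [-0.0, -0.3, -1.7]
width: 11.5
grasp_force: 30.0
shift [-0.004 -0.003  0.063] turn [ 0.    -0.     0.004] q6 [-0.06  0.02] p [640.1 -29.7  44.5] F [-0.  -0.3 -1.7] g 30.0 width 11.5 t 5.575
```

```bash
python3 -m inch '[[0,0,0.03,0,0,0,1],[0,0,0.06,0,0,0,1],[0,0,0.06,0,0,0,1],[0,0,0.06,0,0,0,1]]'; python3 -m inch '[[0,0,0,0,0,0.25,1],[0,0,0,0,0,0.5,1],[0,0,0,0,0,0.75,1],[0,0,0,0,0,1,1],[0,0,0,0,0,1,1]]'; python3 -m inch '[[0,0,0,0,0,0.25,1],[0,0,0,0,0,0.5,1],[0,0,0,0,0,0.75,1],[0,0,0,0,0,1,1],[0,0,0,0,0,1,1],[0,0,0,0,0,1,1]]'; python3 h.py 639.6 -30.3 35 -0.089
```

```text
t: 6.08
ee_pos: [640.0, -29.7, 35.2]
orientation: [2.314, 2.125, 0.0]
ft_force: [0.3, 0.7, -2.7]
width: 11.7
grasp_force: 30.0
t: 6.7
ee_pos: [639.9, -29.7, 35.3]
orientation: [2.951, 1.077, 0.0]
ft_force: [0.1, -0.7, -2.5]
width: 11.7
grasp_force: 30.0
t: 7.45
ee_pos: [639.8, -29.7, 35.2]
orientation: [-3.139, 0.128, -0.0]
ft_force: [0.5, -0.2, -2.4]
width: 11.6
grasp_force: 30.0
shift [-0.001  0.004  0.001] turn [-0.   -0.    0.01] q6 [-0.07  1.59] p [639.8 -29.7  35.2] F [ 0.5 -0.2 -2.4] g 30.0 width 11.6 t 7.45
```

```bash
python3 -m inch '[[0,0,0,0,0,0,0.3],[0,0,0,0,0,0,0],[0,0,0,0,0,0,0],[0,0,-0.2,0,0,0,0],[0,0,-0.6,0,0,0,0],[0,0,-0.6,0,0,-0.5,0],[0,0,-0.6,0,0,-0.9,0],[0,0,-0.6,0,0,-1,0],[0,0,-0.6,0,0,-1,0],[0,0,-0.6,0,0,-1,0]]';  python3 h.py 469.9 -312.7 120 1.85
```

```text
t: 8.7
ee_pos: [639.8, -29.7, 125.3]
orientation: [2.951, 1.078, 0.0]
ft_force: [-0.6, -0.3, 0.2]
width: 44.0
grasp_force: 0.0
shift [-2.082  0.712  0.035] turn [ 0.    -0.    -1.463] q6 [-0.06  0.81] p [639.8 -29.7 125.3] F [-0.6 -0.3  0.2] g 0.0 width 44.0 t 8.7
```

```bash
python3 -m inch '[[-0.5,0.17,0,0,0,0,0],[-1,0.35,0,0,0,0,0],[-1,0.35,0,0,0,0,0],[-1,0.35,0,0,0,0,0]]';  python3 -m inch '[[-0.5,0.17,0,0,0,0,0],[-1,0.36,0,0,0,0,0],[-1,0.36,0,0,0,-0.3,0],[-1,0.36,0,0,0,-0.7,0],[-1,0.36,0,0,0,-0.7,0],[-1,0.36,0,0,0,-0.7,0]]'; python3 h.py 469.9 -312.7 75 1.85
```

```text
t: 9.2
ee_pos: [557.9, -168.3, 125.3]
orientation: [-2.954, -1.069, 0.0]
ft_force: [0.4, 0.6, 0.7]
width: 43.9
grasp_force: 0.0
t: 9.95
ee_pos: [479.9, -303.9, 125.2]
orientation: [2.549, 1.835, 0.001]
ft_force: [-0.3, 0.5, -0.1]
width: 44.2
grasp_force: 0.0
shift [-0.077 -0.045  0.335] turn [ 0.001  0.    -0.767] q6 [-0.59 -0.26] p [ 479.9 -303.9  125.2] F [-0.3  0.5 -0.1] g 0.0 width 44.2 t 9.95
```

```bash
python3 -m inch '[[-0.077,-0.045,0.1,0,0,-0.3,0],[-0.077,-0.045,0.2,0,0,-0.6,0],[-0.077,-0.045,0.3,0,0,-0.767,0],[-0.077,-0.045,0.335,0,0,-0.767,0],[-0.077,-0.045,0.335,0,0,-0.767,0]]'; python3 h.py 469.9 -312.7 36 1.85
```

```text
t: 10.58
ee_pos: [469.4, -312.6, 74.5]
orientation: [-1.892, -2.507, -0.0]
ft_force: [0.3, 0.2, -0.0]
width: 43.8
grasp_force: 0.0
shift [-0.002  0.003  0.257] turn [-0.001 -0.001 -0.001] q6 [-0.61 -0.89] p [ 469.4 -312.6   74.5] F [ 0.3  0.2 -0. ] g 0.0 width 43.8 t 10.575
```

```bash
python3 -m inch '[[0,0,0.15,0,0,0,0],[0,0,0.257,0,0,0,0],[0,0,0.257,0,0,0,0],[0,0,0.257,0,0,0,1],[0,0,0.257,0,0,0,1],[0,0,0.257,0,0,0,1],[0,0,0.257,0,0,0,1],[0,0,0.257,0,0,0,1],[0,0,0.257,0,0,0,1]]'; python3 -m inch '[[0,0,-0.2,0,0,0,1],[0,0,-0.5,0,0,0,1],[0,0,-0.5,0,0,0,1],[0,0,-0.5,0,0,0,1]]'; python3 h.py 645.9 39.4 105 1.482
```

```text
t: 11.7
ee_pos: [469.1, -313.5, 36.8]
orientation: [1.887, 2.511, -0.0]
ft_force: [-2.4, 0.4, 6.1]
width: 12.2
grasp_force: 30.0
t: 12.2
ee_pos: [468.4, -312.8, 110.5]
orientation: [-1.887, -2.51, 0.0]
ft_force: [-0.6, 0.5, -3.0]
width: 11.4
grasp_force: 30.0
shift [1.927 1.789 0.037] turn [-0.001 -0.001  0.472] q6 [-0.61 -0.89] p [ 468.4 -312.8  110.5] F [-0.6  0.5 -3. ] g 30.0 width 11.4 t 12.2
```

```bash
python3 -m inch '[[0.35,0.32,0,0,0,0,1],[0.7,0.64,0,0,0,0,1],[0.96,0.89,0,0,0,0,1],[0.96,0.89,0,0,0,0,1],[0.96,0.89,0,0,0,0,1]]';python3 -m inch '[[0.35,0.32,0,0,0,0,1],[0.7,0.64,0,0,0,0.2,1],[0.96,0.89,0,0,0,0.472,1],[0.96,0.89,0,0,0,0.472,1],[0.96,0.89,0,0,0,0.472,1],[0.96,0.89,0,0,0,0.472,1]]'; python3 h.py 645.9 39.4 60 1.482
```

```text
t: 12.82
ee_pos: [556.3, -137.2, 109.8]
orientation: [-1.884, -2.511, 0.002]
ft_force: [0.9, -0.8, -2.7]
width: 11.8
grasp_force: 30.0
t: 13.58
ee_pos: [644.5, 35.6, 110.7]
orientation: [-2.319, -2.118, 0.002]
ft_force: [0.4, 0.9, -2.1]
width: 11.7
grasp_force: 30.0
shift [0.026 0.007 0.338] turn [-0.002  0.001 -0.002] q6 [0.04 0.13] p [644.5  35.6 110.7] F [ 0.4  0.9 -2.1] g 30.0 width 11.7 t 13.575
```

```bash
python3 -m inch '[[0.026,0.006,0.15,0,0,0,1],[0.026,0.006,0.3,0,0,0,1],[0.026,0.006,0.38,0,0,0,1],[0.026,0.006,0.43,0,0,0,1],[0.026,0.006,0.43,0,0,0,1]]'; python3 h.py 645.9 39.4 36 1.482
```

```text
t: 14.2
ee_pos: [646.3, 41.2, 46.2]
orientation: [-2.318, -2.12, 0.002]
ft_force: [-2.5, 0.7, -2.3]
width: 12.1
grasp_force: 30.0
shift [-0.012 -0.001  0.068] turn [-0.002  0.    -0.001] q6 [0.05 0.13] p [646.3  41.2  46.2] F [-2.5  0.7 -2.3] g 30.0 width 12.1 t 14.2
```

```bash
python3 -m inch '[[-0.005,0,0.03,0,0,0,1],[-0.012,0,0.065,0,0,0,1],[-0.012,0,0.065,0,0,0,1],[-0.012,0,0.065,0,0,0,1]]'; python3 -m inch '[[0,0,0,0,0,0.25,1],[0,0,0,0,0,0.5,1],[0,0,0,0,0,0.75,1],[0,0,0,0,0,1,1],[0,0,0,0,0,1,1]]'; python3 -m inch '[[0,0,0,0,0,0.25,1],[0,0,0,0,0,0.5,1],[0,0,0,0,0,0.75,1],[0,0,0,0,0,1,1],[0,0,0,0,0,1,1],[0,0,0,0,0,1,1]]'; python3 h.py 645.9 39.4 36 -0.089
python3 -m inch '[[0,0,0,0,0,0,0.3],[0,0,0,0,0,0,0],[0,0,0,0,0,0,0],[0,0,-0.2,0,0,0,0],[0,0,-0.6,0,0,0,0],[0,0,-0.6,0,0,-0.5,0],[0,0,-0.6,0,0,-0.9,0],[0,0,-0.6,0,0,-1,0],[0,0,-0.6,0,0,-1,0],[0,0,-0.6,0,0,-1,0]]';  python3 h.py 463.8 -387.7 120 1.84
```

```text
t: 14.7
ee_pos: [646.7, 39.5, 37.1]
orientation: [2.318, 2.12, 0.0]
ft_force: [-1.7, -0.0, -2.8]
width: 11.9
grasp_force: 30.0
t: 15.32
ee_pos: [645.9, 39.9, 37.0]
orientation: [-2.953, -1.071, 0.002]
ft_force: [-4.6, 2.3, -2.4]
width: 12.1
grasp_force: 30.0
t: 16.08
ee_pos: [645.6, 40.0, 36.9]
orientation: [-3.138, 0.136, 0.003]
ft_force: [-4.7, 2.6, -1.8]
width: 11.6
grasp_force: 30.0
shift [0.003 0.004 0.006] turn [-0.     0.003  0.003] q6 [0.04 1.7 ] p [645.6  40.   36.9] F [-4.7  2.6 -1.8] g 30.0 width 11.6 t 16.075
t: 17.32
ee_pos: [646.8, 39.5, 127.3]
orientation: [2.953, 1.072, 0.001]
ft_force: [-0.6, -0.7, -0.3]
width: 43.8
grasp_force: 0.0
shift [-2.763  1.401  0.048] turn [ 1.000e-03 -0.000e+00 -1.456e+00] q6 [0.04 0.92] p [646.8  39.5 127.3] F [-0.6 -0.7 -0.3] g 0.0 width 43.8 t 17.325
```

```bash
python3 -m inch '[[-0.46,0.23,0,0,0,0,0],[-0.92,0.467,0,0,0,0,0],[-0.92,0.467,0,0,0,0,0],[-0.92,0.467,0,0,0,0,0]]';  python3 -m inch '[[-0.46,0.23,0,0,0,0,0],[-0.92,0.467,0,0,0,0,0],[-0.92,0.467,0,0,0,0,0],[-0.92,0.467,0,0,0,0,0]]';  python3 -m inch '[[-0.46,0.23,0,0,0,0,0],[-0.92,0.467,0,0,0,-0.3,0],[-0.92,0.467,0,0,0,-0.6,0],[-0.92,0.467,0,0,0,-0.9,0],[-0.92,0.467,0,0,0,-0.9,0],[-0.92,0.467,0,0,0,-0.9,0]]'; python3 h.py 463.8 -387.7 75 1.84
```

```text
t: 17.82
ee_pos: [584.9, -104.6, 127.3]
orientation: [2.956, 1.064, 0.0]
ft_force: [0.3, -0.0, 0.2]
width: 44.0
grasp_force: 0.0
t: 18.32
ee_pos: [524.8, -245.9, 127.3]
orientation: [2.955, 1.066, 0.001]
ft_force: [-0.2, 0.8, -0.5]
width: 43.5
grasp_force: 0.0
t: 19.08
ee_pos: [465.0, -386.0, 127.1]
orientation: [2.4, 2.027, 0.001]
ft_force: [-0.9, 0.6, -0.8]
width: 43.7
grasp_force: 0.0
shift [-0.013 -0.006  0.347] turn [ 0.    -0.    -0.557] q6 [-0.71 -0.54] p [ 465.  -386.   127.1] F [-0.9  0.6 -0.8] g 0.0 width 43.7 t 19.075
```

```bash
python3 -m inch '[[-0.013,-0.006,0.1,0,0,-0.25,0],[-0.013,-0.006,0.25,0,0,-0.5,0],[-0.013,-0.006,0.347,0,0,-0.557,0],[-0.013,-0.006,0.347,0,0,-0.557,0],[-0.013,-0.006,0.347,0,0,-0.557,0]]'; python3 -m inch '[[0,0,0.15,0,0,0,0],[0,0,0.257,0,0,0,0],[0,0,0.257,0,0,0,0],[0,0,0.257,0,0,0,1],[0,0,0.257,0,0,0,1],[0,0,0.257,0,0,0,1],[0,0,0.257,0,0,0,1],[0,0,0.257,0,0,0,1],[0,0,0.257,0,0,0,1]]'; python3 -m inch '[[0,0,-0.2,0,0,0,1],[0,0,-0.5,0,0,0,1],[0,0,-0.5,0,0,0,1],[0,0,-0.5,0,0,0,1]]'; python3 h.py 652.1 109.2 108 1.482
```

```text
t: 19.7
ee_pos: [463.3, -388.7, 75.6]
orientation: [1.905, 2.497, 0.0]
ft_force: [1.0, -0.4, -0.3]
width: 43.7
grasp_force: 0.0
t: 20.82
ee_pos: [462.6, -389.2, 36.9]
orientation: [1.902, 2.5, -0.0]
ft_force: [-1.2, 0.4, 5.7]
width: 12.1
grasp_force: 30.0
t: 21.32
ee_pos: [461.8, -388.4, 110.5]
orientation: [-1.902, -2.499, -0.0]
ft_force: [-0.4, -0.5, -2.9]
width: 11.7
grasp_force: 30.0
shift [2.859 2.107 0.018] turn [-0.001 -0.001  0.457] q6 [-0.72 -0.99] p [ 461.8 -388.4  110.5] F [-0.4 -0.5 -2.9] g 30.0 width 11.7 t 21.325
```

```bash
python3 -m inch '[[0.32,0.23,0,0,0,0,1],[0.65,0.48,0,0,0,0,1],[0.953,0.702,0,0,0,0,1],[0.953,0.702,0,0,0,0,1]]';python3 -m inch '[[0.32,0.23,0,0,0,0,1],[0.65,0.48,0,0,0,0,1],[0.953,0.702,0,0,0,0,1],[0.953,0.702,0,0,0,0,1]]';python3 -m inch '[[0.32,0.23,0,0,0,0,1],[0.65,0.48,0,0,0,0.2,1],[0.953,0.702,0,0,0,0.457,1],[0.953,0.702,0,0,0,0.457,1],[0.953,0.702,0,0,0,0.457,1],[0.953,0.702,0,0,0,0.457,1]]'; python3 h.py 652.1 109.2 60 1.482
```

```text
t: 21.82
ee_pos: [525.5, -219.2, 109.4]
orientation: [-1.894, -2.501, 0.001]
ft_force: [-0.4, -0.4, -2.4]
width: 12.1
grasp_force: 30.0
t: 22.32
ee_pos: [589.5, -54.9, 110.0]
orientation: [-1.897, -2.503, 0.001]
ft_force: [0.1, 0.4, -1.8]
width: 11.8
grasp_force: 30.0
t: 23.08
ee_pos: [651.8, 106.3, 110.9]
orientation: [-2.319, -2.119, 0.003]
ft_force: [0.9, -0.5, -2.2]
width: 11.8
grasp_force: 30.0
shift [0.02  0.001 0.339] turn [-0.002  0.001 -0.002] q6 [0.14 0.23] p [651.8 106.3 110.9] F [ 0.9 -0.5 -2.2] g 30.0 width 11.8 t 23.075
```

```bash
python3 -m inch '[[0.02,0,0.15,0,0,0,1],[0.02,0,0.3,0,0,0,1],[0.02,0,0.38,0,0,0,1],[0.02,0,0.43,0,0,0,1],[0.02,0,0.43,0,0,0,1]]'; python3 h.py 652.1 109.2 36 1.482
```

```text
t: 23.7
ee_pos: [652.4, 111.6, 46.2]
orientation: [-2.317, -2.12, 0.002]
ft_force: [-2.4, 0.2, -2.7]
width: 11.8
grasp_force: 30.0
shift [-0.016 -0.001  0.068] turn [-0.002  0.    -0.   ] q6 [0.15 0.24] p [652.4 111.6  46.2] F [-2.4  0.2 -2.7] g 30.0 width 11.8 t 23.7
```

```bash
python3 -m inch '[[-0.008,-0.002,0.03,0,0,0,1],[-0.016,-0.004,0.065,0,0,0,1],[-0.016,-0.004,0.065,0,0,0,1],[-0.016,-0.004,0.065,0,0,0,1]]'; python3 -m inch '[[0,0,0,0,0,0.25,1],[0,0,0,0,0,0.5,1],[0,0,0,0,0,0.75,1],[0,0,0,0,0,1,1],[0,0,0,0,0,1,1]]'; python3 -m inch '[[0,0,0,0,0,0.25,1],[0,0,0,0,0,0.5,1],[0,0,0,0,0,0.75,1],[0,0,0,0,0,1,1],[0,0,0,0,0,1,1],[0,0,0,0,0,1,1]]'; python3 h.py 652.1 109.2 36 -0.089
python3 -m inch '[[0,0,0,0,0,0,0.3],[0,0,0,0,0,0,0],[0,0,0,0,0,0,0],[0,0,-0.2,0,0,0,0],[0,0,-0.6,0,0,0,0],[0,0,-0.6,0,0,-0.5,0],[0,0,-0.6,0,0,-0.9,0],[0,0,-0.6,0,0,-1,0],[0,0,-0.6,0,0,-1,0],[0,0,-0.6,0,0,-1,0]]';  python3 h.py 552.4 64.5 120 1.35
python3 - <<'E'
from h import *
for n in('top','side'):cv2.imwrite(f'pics/{n}1.png',snap(n))
t=cv2.imread('pics/top1.png');t=cv2.convertScaleAbs(t,alpha=1.3);s=cv2.imread('pics/side1.png')
cv2.imwrite('pics/b1.png',np.hstack([cv2.resize(t[130:290,150:470],None,fx=1.4,fy=1.4)[:220],cv2.resize(s[120:400,200:400],(157*1,220))]))
E
```

```text
t: 24.2
ee_pos: [652.6, 109.2, 37.6]
orientation: [2.318, 2.12, 0.001]
ft_force: [0.0, -0.1, -2.0]
width: 12.3
grasp_force: 30.0
t: 24.82
ee_pos: [651.4, 109.5, 37.2]
orientation: [-2.953, -1.071, 0.002]
ft_force: [-2.9, 2.2, -1.8]
width: 12.1
grasp_force: 30.0
t: 25.58
ee_pos: [650.9, 109.7, 37.1]
orientation: [-3.138, 0.136, 0.004]
ft_force: [-3.7, 2.8, -1.4]
width: 12.0
grasp_force: 30.0
shift [0.008 0.002 0.007] turn [-0.     0.003  0.003] q6 [0.15 1.81] p [650.9 109.7  37.1] F [-3.7  2.8 -1.4] g 30.0 width 12.0 t 25.575
t: 26.82
ee_pos: [652.2, 109.1, 127.4]
orientation: [2.953, 1.072, 0.001]
ft_force: [-0.0, -0.5, 0.2]
width: 43.9
grasp_force: 0.0
shift [-0.701 -0.199  0.049] turn [ 0.    -0.    -0.832] q6 [0.15 1.02] p [652.2 109.1 127.4] F [-0.  -0.5  0.2] g 0.0 width 43.9 t 26.825
```

View pics/b1.png

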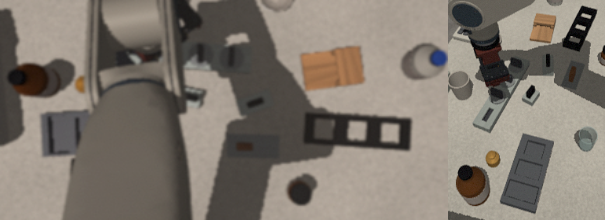

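The tray is empty, the anchors stand in the rail, and the blocks and scraper look unmoved at this scale. Next I'll check the short block in the side view.

```bash
python3 - <<'E'
from h import *
for i in(0,1):
    L,ch=masks('side',cv2.imread(f'pics/side{i}.png'))
    c=max(rects(ch<260.2,(288,218,322,258)),key=cv2.contourArea);print(fit('side','short',c,-1.79).round(2))
    r=max(rects(L[:,:,0]<40,(290,222,320,255),5),key=cv2.contourArea)[:,0];print(px(r.mean(0)).round(1),cv2.contourArea(r)/16)
E
python3 h.py 552.4 64.5 75 1.35
```

```text
[552.25  66.14  -1.8 ]
[304.8 236.4] 91.65625
[552.09  66.43  -1.82]
[304.7 236.6] 91.0
shift [-0.702 -0.197  0.349] turn [ 0.    -0.    -0.835] q6 [0.15 1.02] p [652.2 109.2 127.3] F [-0.1  0.5 -0.1] g 0.0 width 43.8 t 26.925
```

```bash
python3 -m inch '[[-0.3,-0.1,0,0,0,-0.2,0],[-0.694,-0.197,0.1,0,0,-0.5,0],[-0.694,-0.197,0.25,0,0,-0.8,0],[-0.694,-0.197,0.349,0,0,-0.835,0],[-0.694,-0.197,0.349,0,0,-0.835,0],[-0.694,-0.197,0.349,0,0,-0.835,0]]'; python3 h.py 552.3 65.7 31 1.35
```

```text
t: 27.68
ee_pos: [553.8, 65.2, 75.4]
orientation: [2.454, 1.961, 0.001]
ft_force: [0.2, -0.1, -0.2]
width: 43.8
grasp_force: 0.0
shift [ 0.001 -0.011  0.296] turn [ 0.001 -0.    -0.002] q6 [0.1  0.32] p [553.8  65.2  75.4] F [ 0.2 -0.1 -0.2] g 0.0 width 43.8 t 27.675
```

```bash
python3 -m inch '[[0,-0.01,0.15,0,0,0,0],[0,-0.01,0.296,0,0,0,0],[0,-0.01,0.296,0,0,0,0],[0,-0.01,0.296,0,0,0,1],[0,-0.01,0.296,0,0,0,1],[0,-0.01,0.296,0,0,0,1],[0,-0.01,0.296,0,0,0,1],[0,-0.01,0.296,0,0,0,1],[0,-0.01,0.296,0,0,0,1]]'; python3 -m inch '[[0,0,-0.2,0,0,0,1],[0,0,-0.45,0,0,0,1],[0,0,-0.45,0,0,0,1],[0,0,-0.45,0,0,0,1]]'; python3 h.py 478.9 239.1 98 3.189
```

```text
t: 28.8
ee_pos: [552.0, 65.5, 31.1]
orientation: [2.451, 1.965, 0.001]
ft_force: [-0.8, 0.8, 7.1]
width: 14.2
grasp_force: 30.0
t: 29.3
ee_pos: [551.2, 65.4, 97.3]
orientation: [-2.45, -1.965, 0.001]
ft_force: [0.3, 0.4, -1.2]
width: 13.9
grasp_force: 30.0
shift [ 1.026 -0.721 -0.004] turn [-1.000e-03 -1.000e-03 -2.339e+00] q6 [0.1  0.32] p [551.2  65.4  97.3] F [ 0.3  0.4 -1.2] g 30.0 width 13.9 t 29.3
```

```bash
python3 -m inch '[[0.4,-0.3,0,0,0,0,1],[0.8,-0.6,0,0,0,0,1],[1,-0.72,0,0,0,-0.2,1],[1,-0.72,0,0,0,-0.5,1],[1,-0.72,0,0,0,-0.8,1],[1,-0.72,0,0,0,-0.8,1]]';python3 -m inch '[[0,0,0,0,0,-0.25,1],[0,0,0,0,0,-0.5,1],[0,0,0,0,0,-0.77,1],[0,0,0,0,0,-0.77,1]]';python3 -m inch '[[0,0,0,0,0,-0.25,1],[0,0,0,0,0,-0.5,1],[0,0,0,0,0,-0.77,1],[0,0,0,0,0,-0.77,1],[0,0,0,0,0,-0.77,1]]'; python3 h.py 478.9 239.1 60 3.189
python3 - <<'E'
from h import *
s=snap('side');cv2.imwrite('pics/side2.png',s)
p=proj('side',[478,260,40])[0].astype(int)
crop(s,p[0]-45,p[1]-40,p[0]+45,p[1]+40,7,'pics/s2.png')
E
```

```text
t: 30.05
ee_pos: [477.6, 235.1, 96.2]
orientation: [-1.716, -2.63, 0.004]
ft_force: [-0.3, 0.0, -3.1]
width: 13.6
grasp_force: 30.0
t: 30.55
ee_pos: [477.8, 234.8, 96.2]
orientation: [-0.858, -3.02, 0.003]
ft_force: [-0.4, -0.6, -1.8]
width: 13.8
grasp_force: 30.0
t: 31.18
ee_pos: [477.9, 234.9, 96.5]
orientation: [0.075, -3.138, 0.002]
ft_force: [-0.3, -0.2, -2.9]
width: 13.6
grasp_force: 30.0
shift [-0.008  0.028  0.243] turn [-0.001 -0.003  0.   ] q6 [ 0.43 -1.18] p [477.9 234.9  96.5] F [-0.3 -0.2 -2.9] g 30.0 width 13.6 t 31.175
```

View pics/s2.png

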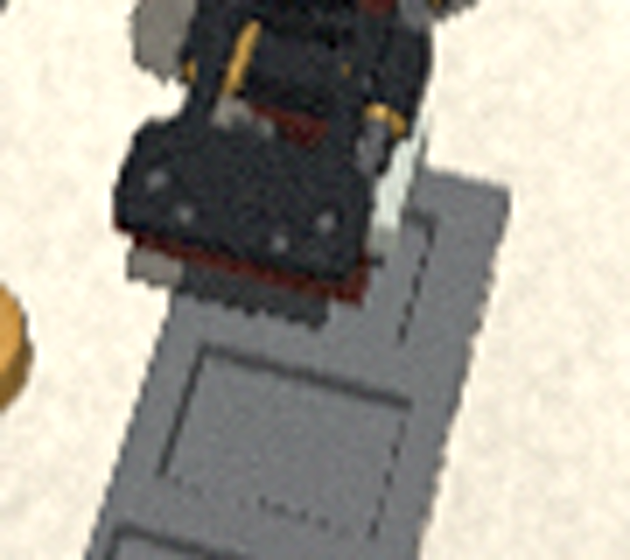

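The block hangs over the short pocket, mostly hidden by the fingers. Its left near corner shows at crop (128,278), its right end at (378–430,140–255). Next I'll compare these with the projected expected corners.

Run:
```python
from h import *
p=proj('side',[478,260,40])[0].astype(int)
q=place(box(50,40,65.5,90.5),477.9,234.9,.047)
for X,u in zip(q.round(),((proj('side',q)-p+[45,40]+.5)*7-.5).round()):print(X,u)
r=place(np.array([[sx*28,-62+sy*23,21.] for sx in(-1,1) for sy in(-1,1)]+[[sx*35.5,sy*23,21.] for sx in(-1,1) for sy in(-1,1)]),476,301,.047)
for X,u in zip(r.round(),((proj('side',r)-p+[45,40]+.5)*7-.5).round()):print('pocket',X,u)
```

```text
[454. 214.  66.] [435. 149.]
[454. 214.  90.] [435. 114.]
[452. 254.  66.] [402. 263.]
[452. 254.  90.] [401. 230.]
[504. 216.  66.] [286. 111.]
[504. 216.  90.] [284.  75.]
[502. 256.  66.] [250. 223.]
[502. 256.  90.] [246. 189.]
pocket [452. 215.  21.] [438. 211.]
pocket [450. 261.  21.] [401. 340.]
pocket [508. 217.  21.] [279. 169.]
pocket [506. 263.  21.] [237. 296.]
pocket [442. 276.  21.] [411. 393.]
pocket [439. 322.  21.] [372. 535.]
pocket [513. 280.  21.] [200. 336.]
pocket [510. 326.  21.] [155. 473.]
```

Projected pocket corners match the picture within about 1 px, and the block end agrees too. Lower it.

```bash
python3 -m inch '[[-0.008,0.028,0.1,0,0,0,1],[-0.008,0.028,0.2,0,0,0,1],[-0.008,0.028,0.27,0,0,0,1],[-0.008,0.028,0.31,0,0,0,1],[-0.008,0.028,0.34,0,0,0,1],[-0.008,0.028,0.34,0,0,0,1]]'; python3 h.py 478.9 239.1 38 3.189
```

```text
t: 31.98
ee_pos: [479.6, 239.4, 46.8]
orientation: [0.076, -3.14, 0.001]
ft_force: [-1.5, -0.2, -2.5]
width: 13.7
grasp_force: 30.0
shift [ 0.004 -0.002  0.058] turn [-0.    -0.001  0.001] q6 [ 0.44 -1.18] p [479.6 239.4  46.8] F [-1.5 -0.2 -2.5] g 30.0 width 13.7 t 31.975
```

```bash
python3 -m inch '[[0.004,0,0.03,0,0,0,1],[0.004,0,0.06,0,0,0,1],[0.004,0,0.06,0,0,0,1],[0.004,0,0.06,0,0,0,0.3],[0.004,0,0.06,0,0,0,0],[0.004,0,0.06,0,0,0,0]]'; python3 -m inch '[[0,0,-0.2,0,0,0,0],[0,0,-0.5,0,0,0,0],[0,0,-0.5,0,0,0.3,0],[0,0,-0.5,0,0,0.6,0],[0,0,-0.5,0,0,0.85,0],[0,0,-0.5,0,0,0.85,0],[0,0,-0.5,0,0,0.85,0]]'; python3 -m inch '[[0,0,0,0,0,0.3,0],[0,0,0,0,0,0.6,0],[0,0,0,0,0,0.85,0],[0,0,0,0,0,0.85,0]]'; python3 h.py 538 -81 110 1.88
python3 - <<'E'
from h import *
for n in('top','side'):cv2.imwrite(f'pics/{n}3.png',snap(n))
B=dict(top=dict(long=(312,188,354,216),scr=(302,216,360,250)),side=dict(long=(312,180,342,220),scr=(338,186,382,238)))
for n in B:
  for i in(0,3):
    L,ch=masks(n,cv2.imread(f'pics/{n}{i}.png'))
    for k,b in B[n].items():
        m=(ch<260.2)|((ch>275) if k=='scr' else False)
        c=max(rects(m,b),key=cv2.contourArea);print(n,i,k,fit(n,k,c,-1.27 if k=='long' else -1.61).round(2),cv2.contourArea(c)/16)
E
```

```text
t: 32.72
ee_pos: [479.6, 239.7, 38.3]
orientation: [-0.076, 3.14, 0.0]
ft_force: [0.0, 0.4, 0.1]
width: 40.6
grasp_force: 0.0
t: 33.6
ee_pos: [479.4, 239.6, 113.2]
orientation: [0.956, 2.992, 0.0]
ft_force: [-0.7, 0.3, -0.5]
width: 44.1
grasp_force: 0.0
t: 34.1
ee_pos: [479.4, 239.6, 113.1]
orientation: [1.887, 2.512, 0.0]
ft_force: [0.8, -0.2, 0.5]
width: 43.9
grasp_force: 0.0
shift [-2.161 -0.22   0.021] turn [ 0.    -0.    -0.034] q6 [0.44 0.16] p [479.4 239.6 113.1] F [ 0.8 -0.2  0.5] g 0.0 width 43.9 t 34.1
top 0 long [537.95 -82.46  -1.25] 338.3125
top 0 scr [439.4  -76.44  -1.61] 634.28125
top 3 long [531.61 -72.01  -1.23] 386.5625
top 3 scr [439.16 -70.03  -1.58] 1650.625
side 0 long [537.76 -80.47  -1.3 ] 385.1875
side 0 scr [439.97 -75.87  -1.61] 665.125Traceback (most recent call last):
  File "<stdin>", line 9, in <module>
ValueError: max() iterable argument is empty
```

```bash
python3 -m inch '[[-0.5,0,0,0,0,0,0],[-1,0,0,0,0,0,0],[-1,0,0,0,0,0,0]]'; python3 -m inch '[[-0.5,0,0,0,0,0,0],[-1,0,0,0,0,0,0],[-1,0,0,0,0,0,0]]';python3 -m inch '[[-0.5,0,0,0,0,0,0],[-1,0,0,0,0,0,0],[-1,0,0,0,0,0,0]]';python3 -m inch '[[-0.5,0,0,0,0,0,0],[-0.7,0,0,0,0,0,0],[-0.7,0,0,0,0,0,0]]'; python3 h.py 538 -81 100 1.88
python3 - <<'E'
from h import *
for n in('top','side'):cv2.imwrite(f'pics/{n}4.png',snap(n))
B=dict(top=dict(long=(312,188,354,216),scr=(302,216,360,250)),side=dict(long=(312,180,342,220),scr=(338,186,382,238)))
for n in B:
  for i in(0,4):
    L,ch=masks(n,cv2.imread(f'pics/{n}{i}.png'))
    for k,b in B[n].items():
        m=(ch<260.2)|((ch>275) if k=='scr' else False)
        for c in rects(m,b):print(n,i,k,fit(n,k,c,-1.27 if k=='long' else -1.61).round(2),cv2.contourArea(c)/16)
E
```

```text
t: 34.58
ee_pos: [521.9, 93.0, 113.1]
orientation: [1.882, 2.515, 0.0]
ft_force: [0.0, 0.5, 0.5]
width: 44.1
grasp_force: 0.0
t: 34.95
ee_pos: [564.3, -51.5, 113.2]
orientation: [1.882, 2.514, 0.0]
ft_force: [-0.6, -0.4, -0.6]
width: 43.8
grasp_force: 0.0
t: 35.33
ee_pos: [606.1, -195.6, 113.1]
orientation: [1.883, 2.513, 0.0]
ft_force: [-0.4, 0.2, -0.8]
width: 44.0
grasp_force: 0.0
t: 35.7
ee_pos: [635.1, -295.4, 112.8]
orientation: [1.885, 2.513, 0.0]
ft_force: [0.5, 1.1, -0.1]
width: 44.0
grasp_force: 0.0
shift [ 1.554 -0.221  0.084] turn [ 0.001  0.001 -0.032] q6 [-0.45 -0.74] p [ 635.1 -295.4  112.8] F [ 0.5  1.1 -0.1] g 0.0 width 44.0 t 35.7
top 0 long [537.95 -82.46  -1.25] 338.3125
top 0 scr [439.4  -76.44  -1.61] 634.28125
top 4 long [538.21 -82.73  -1.24] 336.09375
top 4 scr [431.54 -94.99  -1.64] 731.25
side 0 long [537.76 -80.47  -1.3 ] 385.1875
side 0 scr [439.97 -75.87  -1.61] 665.125
side 4 long [537.42 -80.35  -1.3 ] 380.03125
side 4 scr [ 432.61 -104.36   -1.6 ] 933.5625
```

```bash
python3 -m inch '[[0.4,-0.05,0,0,0,0,0],[0.8,-0.11,0,0,0,0,0],[0.8,-0.11,0,0,0,0,0]]'; python3 -m inch '[[0.4,-0.06,0,0,0,0,0],[0.754,-0.11,0.1,0,0,-0.032,0],[0.754,-0.11,0.25,0,0,-0.032,0],[0.754,-0.11,0.25,0,0,-0.032,0],[0.754,-0.11,0.25,0,0,-0.032,0]]'; python3 h.py 537.8 -81 31 1.885
```

```text
t: 36.17
ee_pos: [582.1, -177.4, 112.6]
orientation: [-1.874, -2.515, 0.001]
ft_force: [0.0, -0.4, -0.8]
width: 43.3
grasp_force: 0.0
t: 36.8
ee_pos: [538.6, -78.9, 76.1]
orientation: [1.852, 2.536, 0.001]
ft_force: [0.6, -0.4, 0.4]
width: 43.9
grasp_force: 0.0
shift [-0.011 -0.01   0.301] turn [ 0.001  0.001 -0.006] q6 [-0.17 -0.48] p [538.6 -78.9  76.1] F [ 0.6 -0.4  0.4] g 0.0 width 43.9 t 36.8
```

```bash
python3 -m inch '[[-0.011,-0.01,0.15,0,0,0,0],[-0.011,-0.01,0.3,0,0,0,0],[-0.011,-0.01,0.3,0,0,0,0],[-0.011,-0.01,0.3,0,0,0,1],[-0.011,-0.01,0.3,0,0,0,1],[-0.011,-0.01,0.3,0,0,0,1],[-0.011,-0.01,0.3,0,0,0,1],[-0.011,-0.01,0.3,0,0,0,1],[-0.011,-0.01,0.3,0,0,0,1]]'; python3 -m inch '[[0,0,-0.2,0,0,0,1],[0,0,-0.5,0,0,0,1],[0,0,-0.5,0,0,0,1],[0,0,-0.5,0,0,0,1]]'; python3 h.py 473.1 362.9 104 3.189
```

```text
t: 37.92
ee_pos: [537.1, -80.8, 31.1]
orientation: [1.853, 2.537, 0.0]
ft_force: [-1.9, -0.7, 7.0]
width: 13.9
grasp_force: 30.0
t: 38.42
ee_pos: [536.3, -80.6, 105.0]
orientation: [-1.853, -2.536, 0.0]
ft_force: [0.0, -0.7, -1.5]
width: 14.0
grasp_force: 30.0
shift [2.945 0.498 0.007] turn [-0.000e+00 -1.000e-03 -1.667e+00] q6 [-0.17 -0.48] p [536.3 -80.6 105. ] F [ 0.  -0.7 -1.5] g 30.0 width 14.0 t 38.425
```

```bash
python3 -m inch '[[0.4,0.06,0,0,0,0,1],[0.8,0.12,0,0,0,0,1],[1,0.16,0,0,0,-0.2,1],[1,0.16,0,0,0,-0.5,1],[1,0.16,0,0,0,-0.8,1],[1,0.16,0,0,0,-0.8,1],[1,0.16,0,0,0,-0.8,1]]'; python3 -m inch '[[0,0,0,0,0,-0.3,1],[0,0,0,0,0,-0.6,1],[0,0,0,0,0,-0.867,1],[0,0,0,0,0,-0.867,1],[0,0,0,0,0,-0.867,1]]'; python3 h.py 473.1 362.9 104 3.189; python3 -c "
from h import *
t=cv2.imread('pics/top0.png');print(ray('top',[(160,184)],170),ray('side',[(222,340)],170),ray('side',[(236,368)],20))"
```

```text
t: 39.3
ee_pos: [513.0, 69.4, 104.0]
orientation: [-0.979, -2.982, 0.002]
ft_force: [-0.2, -0.0, -1.6]
width: 13.9
grasp_force: 30.0
t: 39.92
ee_pos: [513.5, 69.3, 104.7]
orientation: [0.07, -3.139, 0.0]
ft_force: [1.0, 0.3, -1.4]
width: 13.9
grasp_force: 30.0
shift [0.182 1.967 0.005] turn [-0.    -0.002 -0.004] q6 [ 0.11 -1.5 ] p [513.5  69.3 104.7] F [ 1.   0.3 -1.4] g 30.0 width 13.9 t 39.925
[[592.88539096 401.894994   170.        ]] [[587.60444557 403.49040431 170.        ]] [[584.89658635 410.82689985  20.        ]]
```

```bash
python3 -m inch '[[0.15,0.4,0,0,0,0,1],[0.18,0.8,0,0,0,0,1],[0.18,1,0,0,0,0,1],[0.18,1,0,0,0,0,1]]'; python3 -m inch '[[0,0.4,0,0,0,0,1],[0,0.8,0,0,0,0,1],[0,0.967,0,0,0,0,1],[0,0.967,0,0,0,0,1],[0,0.967,0,0,0,0,1]]'; python3 h.py 473.1 362.9 47 3.189
python3 - <<'E'
from h import *
s=snap('side');cv2.imwrite('pics/side5.png',s)
p=proj('side',[478,330,40])[0].astype(int)
crop(s,p[0]-50,p[1]-45,p[0]+50,min(400,p[1]+45),7,'pics/s5.png')
o=ctrl.get_obs()['ee_pos']
q=place(box(80,40,o[2]-31,o[2]-6),o[0],o[1],.047)
for X,u in zip(q.round(),((proj('side',q)-p+[50,45]+.5)*7-.5).round()):print(X,u)
E
```

```text
t: 40.42
ee_pos: [479.7, 219.7, 105.2]
orientation: [0.074, -3.141, -0.0]
ft_force: [-0.3, 0.3, -1.0]
width: 13.6
grasp_force: 30.0
t: 41.05
ee_pos: [472.9, 361.0, 105.0]
orientation: [0.072, -3.139, 0.002]
ft_force: [0.4, -0.3, -1.1]
width: 13.7
grasp_force: 30.0
shift [-0.003  0.013  0.387] turn [-0.002 -0.002 -0.002] q6 [ 0.63 -0.98] p [472.9 361.  105. ] F [ 0.4 -0.3 -1.1] g 30.0 width 13.7 t 41.05
[434. 339.  74.] [481. 363.]
[434. 339.  99.] [480. 334.]
[432. 379.  74.] [442. 503.]
[432. 379.  99.] [440. 478.]
[514. 343.  74.] [221. 289.]
[514. 343.  99.] [213. 259.]
[512. 383.  74.] [174. 425.]
[512. 383.  99.] [165. 397.]
```

View pics/s5.png

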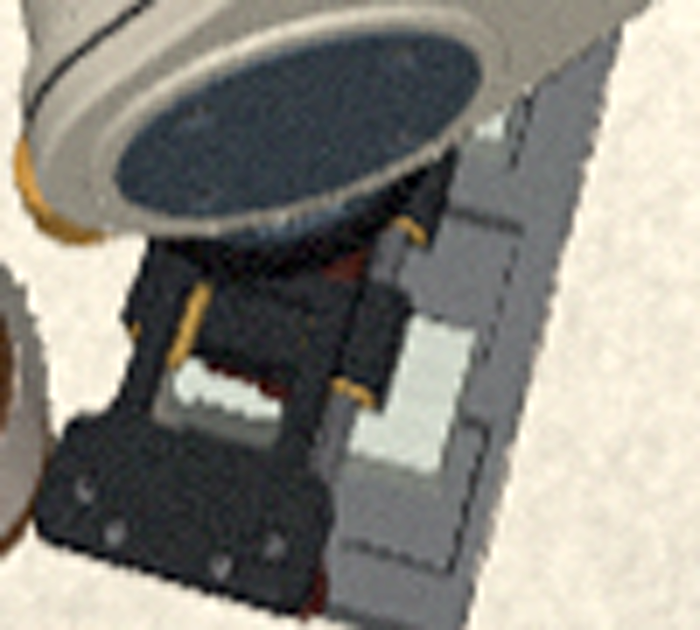

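The block's right end is at crop (435,475)–(477,325) against a predicted (440,478)–(480,334), so it's centred to about 1 mm. Lower it.

```bash
python3 -m inch '[[-0.003,0.01,0.15,0,0,0,1],[-0.003,0.01,0.28,0,0,0,1],[-0.003,0.01,0.33,0,0,0,1],[-0.003,0.01,0.37,0,0,0,1],[-0.003,0.01,0.395,0,0,0,1],[-0.003,0.01,0.395,0,0,0,1]]'; python3 h.py 473.1 362.9 38 3.189
```

```text
t: 41.85
ee_pos: [473.5, 364.5, 46.3]
orientation: [-0.075, 3.141, 0.0]
ft_force: [-0.1, -0.5, -1.0]
width: 13.8
grasp_force: 30.0
shift [ 0.003 -0.01   0.056] turn [0. 0. 0.] q6 [ 0.64 -0.98] p [473.5 364.5  46.3] F [-0.1 -0.5 -1. ] g 30.0 width 13.8 t 41.85
```

```bash
python3 -m inch '[[0.003,-0.005,0.03,0,0,0,1],[0.003,-0.005,0.056,0,0,0,1],[0.003,-0.005,0.056,0,0,0,1],[0.003,-0.005,0.056,0,0,0,0.3],[0.003,-0.005,0.056,0,0,0,0],[0.003,-0.005,0.056,0,0,0,0],[0,0,-0.2,0,0,0,0],[0,0,-0.45,0,0,0,0],[0,0,-0.45,0,0,0,0]]'
python3 - <<'E'
from h import *
for n,b in(('top',(295,212,365,254)),('side',(330,180,395,245))):
  for i in(0,4):
    L,ch=masks(n,cv2.imread(f'pics/{n}{i}.png'))
    for th in(268,274):
        for c in rects(ch>th,b,4):print(n,i,th,px(c[:,0].mean(0)).round(1),cv2.contourArea(c)/16)
E
python3 h.py 432 -75 110 1.53
```

```text
t: 42.98
ee_pos: [475.3, 365.7, 116.8]
orientation: [-0.075, 3.136, 0.005]
ft_force: [0.5, 0.4, -0.3]
width: 43.7
grasp_force: 0.0
top 0 268 [324.1 234.5] 49.8125
top 0 274 [324.2 234.5] 33.15625
top 4 268 [324.2 234.4] 50.59375
top 4 274 [324.  234.5] 34.3125
side 0 268 [357.8 213.6] 120.9375
side 0 274 [357.8 213.6] 101.65625
side 4 268 [357.8 213.7] 121.09375
side 4 274 [357.8 213.6] 102.875
shift [ 0.428 -2.921  0.034] turn [8.000e-03 1.000e-03 2.113e+00] q6 [ 0.64 -0.98] p [475.3 365.7 116.8] F [ 0.5  0.4 -0.3] g 0.0 width 43.7 t 42.975
```

```bash
python3 -m inch '[[0.1,-0.4,0,0,0,0,0],[0.2,-0.8,0,0,0,0,0],[0.2,-1,0,0,0,0,0],[0.2,-1,0,0,0,0,0]]';  python3 -m inch '[[0.1,-0.4,0,0,0,0.2,0],[0.2,-0.8,0,0,0,0.5,0],[0.2,-0.9,0,0,0,0.7,0],[0.2,-0.9,0,0,0,1,0],[0.2,-0.9,0,0,0,1,0],[0.2,-0.9,0,0,0,1,0]]'; python3 -m inch '[[0,0,0,0,0,0.3,0],[0,0,0,0,0,0.6,0],[0,0,0,0,0,0.9,0],[0,0,0,0,0,1.0,0],[0,0,0,0,0,1.0,0]]'; python3 h.py 440.5 -56.2 90 1.53
python3 - <<'E'
from h import *
for n,b in(('top',(295,212,365,254)),('side',(330,180,395,245))):
    L,ch=masks(n,snap(n))
    for c in rects(ch>272,b,4):print(n,px(c[:,0].mean(0)).round(1),cv2.contourArea(c)/16)
E
```

```text
t: 43.48
ee_pos: [449.9, 211.3, 113.1]
orientation: [0.07, -3.139, 0.001]
ft_force: [0.6, -0.1, -0.2]
width: 43.6
grasp_force: 0.0
t: 44.22
ee_pos: [427.5, 77.7, 113.5]
orientation: [-1.131, -2.931, -0.0]
ft_force: [-0.2, -0.1, -0.0]
width: 43.8
grasp_force: 0.0
t: 44.85
ee_pos: [427.3, 77.4, 113.6]
orientation: [-2.166, -2.275, -0.0]
ft_force: [-0.2, 0.4, -0.0]
width: 44.1
grasp_force: 0.0
shift [-0.894  0.044  0.157] turn [-0.    -0.     0.115] q6 [0.15 0.1 ] p [427.3  77.4 113.6] F [-0.2  0.4 -0. ] g 0.0 width 44.1 t 44.85
side [339.4 232.8] 13.625
side [388.1 230. ] 14.1875
side [356.5 218.5] 11.28125
side [362.  212.7] 11.625
side [368.2 206.4] 114.0
```

```bash
python3 -m inch '[[-0.4,0.4,-0.1,0,0,0,0],[-0.8,0.8,-0.1,0,0,0,0],[-1,0.9,-0.1,0,0,0,0],[-1,0.9,-0.1,0,0,0,0]]';  python3 -m inch '[[-0.4,0.1,0,0,0,0,0],[-0.8,0.2,0,0,0,0,0],[-1,0.3,0,0,0,0,0],[-1,0.3,0,0,0,0,0]]'; python3 -m inch '[[-0.3,0,0,0,0,0,0],[-0.6,0,0,0,0,0.115,0],[-0.6,0,0,0,0,0.115,0],[-0.6,0,0,0,0,0.115,0]]'
python3 - <<'E'
from h import *
for n,b in(('top',(290,205,380,262)),('side',(325,175,405,250))):
    im=snap(n);cv2.imwrite(f'pics/{n}6.png',im);L,ch=masks(n,im)
    for c in rects(ch>272,b,4):print(n,px(c[:,0].mean(0)).round(1),cv2.contourArea(c)/16)
    for c in rects((ch<260.2)|(ch>272),b):print(n,fit(n,'scr',c,-1.61).round(2),cv2.contourArea(c)/16)
E
```

```text
t: 45.45
ee_pos: [571.5, -69.0, 128.9]
orientation: [2.166, 2.273, 0.002]
ft_force: [0.5, 0.3, -2.2]
width: 44.0
grasp_force: 0.0
t: 45.95
ee_pos: [621.3, -215.4, 128.3]
orientation: [-2.168, -2.274, -0.0]
ft_force: [0.8, 0.8, -0.1]
width: 44.1
grasp_force: 0.0
t: 46.45
ee_pos: [624.7, -302.2, 128.3]
orientation: [-2.265, -2.175, 0.0]
ft_force: [0.8, 0.1, -1.2]
width: 44.0
grasp_force: 0.0
top [324.1 234.5] 40.34375
top [439.39 -76.52  -1.62] 628.0625
top [ 418.72 -187.8    -0.54] 1002.875
side [357.8 213.6] 108.40625
side [399.6 191.6] 62.1875
side [439.84 -76.17  -1.61] 664.21875
side [ 351.52 -190.4    -0.44] 62.1875
side [ 349.94 -236.55   -1.36] 86.65625
side [ 401.35 -165.02   -0.58] 1148.46875
```

Scraper unmoved (the earlier blob was the gripper). Go and grasp the handle.

```bash
python3 h.py 440.5 -56.3 75 1.527; python3 -m inch '[[0.4,-0.3,0,0,0,0,0],[0.8,-0.6,0,0,0,0,0],[0.8,-0.6,0,0,0,0,0],[0.8,-0.6,0,0,0,0,0]]'; python3 h.py 440.5 -56.3 75 1.527
```

```text
shift [ 1.587 -1.295  0.36 ] turn [-0.001 -0.001  0.005] q6 [-0.47 -0.43] p [ 625.1 -302.   128.5] F [0.3 1.  0.8] g 0.0 width 43.7 t 46.55
t: 47.05
ee_pos: [539.5, -177.8, 129.0]
orientation: [-2.264, -2.177, 0.001]
ft_force: [0.3, 0.2, 0.2]
width: 44.1
grasp_force: 0.0
shift [ 0.784 -0.691  0.361] turn [-0.001 -0.001  0.006] q6 [-0.34 -0.3 ] p [ 539.5 -177.8  129. ] F [0.3 0.2 0.2] g 0.0 width 44.1 t 47.05
```

```bash
python3 -m inch '[[0.4,-0.35,0.1,0,0,0,0],[0.784,-0.691,0.3,0,0,0,0],[0.784,-0.691,0.361,0,0,0,0],[0.784,-0.691,0.361,0,0,0,0],[0.784,-0.691,0.361,0,0,0,0]]'; python3 h.py 440.5 -56.3 16 1.527; python3 -m inch '[[0,0,0.2,0,0,0,0],[0,0,0.39,0,0,0,0],[0,0,0.39,0,0,0,0],[0,0,0.39,0,0,0,0],[0,0,0.39,0,0,0,1],[0,0,0.39,0,0,0,1],[0,0,0.39,0,0,0,1],[0,0,0.39,0,0,0,1],[0,0,0.39,0,0,0,1]]'; python3 -m inch '[[0,0,-0.2,0,0,0,1],[0,0,-0.35,0,0,0,1],[0,0,-0.35,0,0,0,1],[0,0,-0.35,0,0,0,1]]'
python3 - <<'E'
from h import *
a=-1.437;f=np.array([np.cos(a),np.sin(a)])
for d in(-90,-80,0):print(d,(np.array([614,-258.7])+f*(d-20)).round(1))
h=(np.array([614,-258.7])+f*-110);goal(*h,68,a+np.pi)
E
```

```text
t: 47.68
ee_pos: [444.1, -58.9, 75.1]
orientation: [2.266, 2.173, 0.002]
ft_force: [0.7, -1.5, 0.0]
width: 43.7
grasp_force: 0.0
shift [ 0.017 -0.026  0.394] turn [0.003 0.    0.002] q6 [-0.16 -0.12] p [444.1 -58.9  75.1] F [ 0.7 -1.5  0. ] g 0.0 width 43.7 t 47.675
t: 48.8
ee_pos: [441.7, -58.4, 16.5]
orientation: [-2.268, -2.173, 0.001]
ft_force: [-2.7, -0.2, 7.1]
width: 15.6
grasp_force: 29.9
t: 49.3
ee_pos: [441.8, -58.4, 68.1]
orientation: [-2.268, -2.173, 0.0]
ft_force: [0.3, -0.3, -1.9]
width: 15.5
grasp_force: 29.9
-90 [ 599.3 -149.7]
-80 [ 600.7 -159.6]
0 [ 611.3 -238.9]
shift [-0.563  1.075 -0.   ] turn [-0.001 -0.    -0.225] q6 [-0.16 -0.12] p [441.8 -58.4  68.1] F [ 0.3 -0.3 -1.9] g 29.9 width 15.5 t 49.3
```

```bash
python3 -m inch '[[-0.2,0.4,0,0,0,-0.1,1],[-0.4,0.75,0,0,0,-0.225,1],[-0.563,0.98,0,0,0,-0.225,1],[-0.563,0.98,0,0,0,-0.225,1],[-0.563,0.98,0,0,0,-0.225,1],[-0.563,0.98,0,0,0,-0.225,1]]'
python3 - <<'E'
from h import *
a=-1.437;f=np.array([np.cos(a),np.sin(a)])
goal(*(np.array([614,-258.7])+f*-108),30,a+np.pi)
o=ctrl.get_obs()
for n,b in(('top',(330,140,405,210)),('side',(295,120,350,215))):
    im=snap(n);cv2.imwrite(f'pics/{n}7.png',im)
s=cv2.imread('pics/side7.png');t=cv2.imread('pics/top7.png')
cv2.imwrite('pics/b7.png',np.hstack([cv2.resize(cv2.convertScaleAbs(t[140:220,330:420],alpha=1.4),(540,480),interpolation=2),cv2.resize(s[130:220,285:335],(260,480),interpolation=2)]))
E
```

```text
t: 50.05
ee_pos: [583.7, -148.2, 67.8]
orientation: [-2.066, -2.364, 0.002]
ft_force: [0.5, -0.7, -2.0]
width: 16.2
grasp_force: 30.0
shift [-0.037  0.102  0.251] turn [-0.003 -0.001  0.001] q6 [-0.27 -0.4 ] p [ 583.7 -148.2   67.8] F [ 0.5 -0.7 -2. ] g 30.0 width 16.2 t 50.05
```

View pics/b7.png

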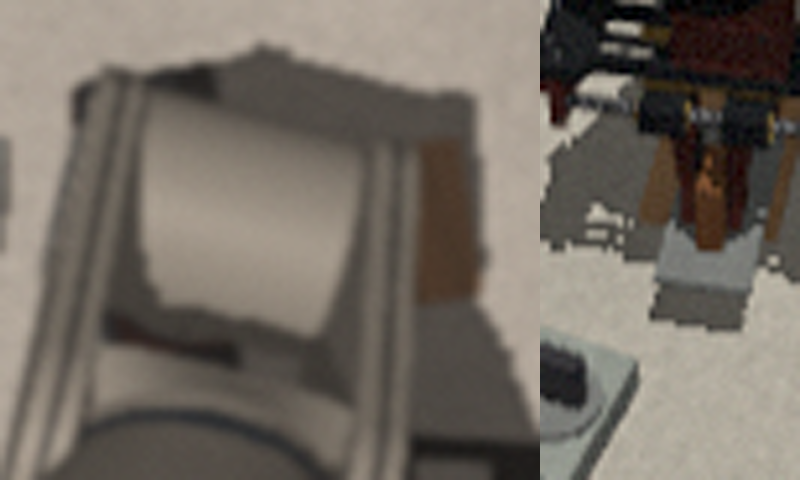

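The scraper hangs level in front of the holder, handle vertical; its rear edge runs from about (660,279) to (750,288) in the right panel. Next I'll check where the rear edge lies relative to the tool.

Run:
```python
from h import *
e=lambda u,v:(285+(u-540)/5.2-.4,130+v/5.333-.4)
w=ray('side',[e(660,279),e(750,288)],56)[:,:2];m=w.mean(0);print(w.round(1),m)
a=-1.437;f=np.array([np.cos(a),np.sin(a)]);d=m-[583.7,-148.2];print('along',d@f,'across',d@[-f[1],f[0]],np.linalg.norm(w[0]-w[1]))
goal(*(np.array([614,-258.7])+f*-108),30,a+np.pi)
```

```text
[[ 603.  -103.3]
 [ 553.9 -112.4]] [ 578.4668628  -107.82185183]
along -40.71536053881141 across 0.1999770657302955 49.887058834441916
shift [-0.035  0.097  0.256] turn [-0.001 -0.001  0.001] q6 [-0.27 -0.4 ] p [ 584.4 -148.4   68.3] F [-0.5  0.2 -3. ] g 30.0 width 15.8 t 50.15
```

```bash
python3 -m inch '[[-0.02,0.05,0,0,0,0,1],[-0.035,0.097,0.1,0,0,0,1],[-0.035,0.097,0.249,0,0,0,1],[-0.035,0.097,0.249,0,0,0,1],[-0.035,0.097,0.249,0,0,0,1]]'
python3 - <<'E'
from h import *
a=-1.437;f=np.array([np.cos(a),np.sin(a)])
goal(*(np.array([614,-258.7])+f*-18.5),31,a+np.pi)
E
```

```text
t: 50.78
ee_pos: [600.4, -152.3, 31.1]
orientation: [-2.067, -2.365, 0.001]
ft_force: [0.7, -0.5, -3.0]
width: 15.7
grasp_force: 30.0
shift [-0.591 -0.005  0.   ] turn [-0.001 -0.     0.   ] q6 [-0.27 -0.4 ] p [ 600.4 -152.3   31.1] F [ 0.7 -0.5 -3. ] g 30.0 width 15.7 t 50.775
```

```bash
python3 -m inch '[[-0.12,-0.003,0,0,0,0,1],[-0.24,-0.005,0,0,0,0,1],[-0.32,-0.005,0,0,0,0,1],[-0.36,-0.005,0,0,0,0,1],[-0.36,-0.005,0,0,0,0,1]]'
python3 - <<'E'
from h import *
a=-1.437;f=np.array([np.cos(a),np.sin(a)])
goal(*(np.array([614,-258.7])+f*-18.5),31,a+np.pi)
E
```

```text
t: 51.4
ee_pos: [606.9, -206.6, 31.3]
orientation: [-2.069, -2.364, -0.0]
ft_force: [-0.5, 0.6, -1.6]
width: 15.7
grasp_force: 30.0
shift [-0.227  0.001  0.002] turn [ 0.    -0.    -0.001] q6 [-0.35 -0.48] p [ 606.9 -206.6   31.3] F [-0.5  0.6 -1.6] g 30.0 width 15.7 t 51.4
```

```bash
python3 -m inch '[[-0.07,0,0,0,0,0,1],[-0.13,0,0,0,0,0,1],[-0.18,0,0,0,0,0,1],[-0.21,0,0,0,0,0,1],[-0.22,0,0,0,0,0,1],[-0.22,0,0,0,0,0,1]]'; python3 -m inch '[[-0.005,0,0,0,0,0,1],[-0.01,0,0,0,0,0,1],[-0.01,0,0,0,0,0,1]]';python3 -m inch '[[-0.005,0,0,0,0,0,1],[-0.01,0,0,0,0,0,1],[-0.01,0,0,0,0,0,1]]'
```

```text
t: 52.15
ee_pos: [611.3, -238.8, 31.2]
orientation: [-2.068, -2.365, 0.0]
ft_force: [-0.5, -0.4, -3.4]
width: 15.9
grasp_force: 30.0
t: 52.52
ee_pos: [611.4, -240.0, 31.2]
orientation: [-2.067, -2.365, 0.0]
ft_force: [-1.4, -0.6, -2.5]
width: 15.6
grasp_force: 30.0
t: 52.9
ee_pos: [611.6, -240.9, 31.2]
orientation: [-2.067, -2.364, -0.001]
ft_force: [-1.0, 5.4, -0.3]
width: 16.1
grasp_force: 30.0
```

Contact with the back stop. Lower it, release, retreat to a parking pose and check everything.

```bash
python3 -m inch '[[0.004,0,0.008,0,0,0,1],[0.004,0,0.014,0,0,0,1],[0.004,0,0.014,0,0,0,1],[0.004,0,0.014,0,0,0,0.3],[0.004,0,0.014,0,0,0,0],[0.004,0,0.014,0,0,0,0],[0.004,0,-0.3,0,0,0,0],[0.004,0,-0.7,0,0,0,0],[0.004,0,-0.7,0,0,0,0]]'; python3 h.py 400 -450 180 1.2; python3 -m inch '[[-0.4,-0.4,-0.1,0,0,0,0],[-0.6,-0.8,-0.3,0,0,0,0],[-0.7,-1,-0.3,0,0,0,0],[-0.7,-1,-0.3,0,0,0,0]]'; python3 -m inch '[[-0.4,-0.3,0,0,0,0,0],[-0.8,-0.4,0,0,0,0,0],[-0.9,-0.4,0,0,0,0,0],[-0.9,-0.4,0,0,0,0,0]]'
python3 - <<'E'
from h import *
o=ctrl.get_obs();print(o['ee_pos'],o['t'])
for n in('top','side'):cv2.imwrite(f'pics/{n}8.png',snap(n))
s=cv2.imread('pics/side8.png');t=cv2.imread('pics/top8.png')
a=cv2.resize(cv2.convertScaleAbs(t[145:250,170:430],alpha=1.4),(520,210),interpolation=2)
b=cv2.resize(t[155:205,355:425],(520,370),interpolation=2)
c=cv2.resize(s[125:390,225:345],(263,580),interpolation=2)
cv2.imwrite('pics/b8.png',np.hstack([np.vstack([a,b]),c]))
E
```

```text
t: 54.02
ee_pos: [615.2, -242.7, 141.8]
orientation: [2.061, 2.358, 0.005]
ft_force: [0.4, 0.4, -0.2]
width: 43.4
grasp_force: 0.0
shift [-1.18  -1.604 -0.262] turn [0.012 0.004 0.643] q6 [-0.39 -0.53] p [ 615.2 -242.7  141.8] F [ 0.4  0.4 -0.2] g 0.0 width 43.4 t 54.025
t: 54.52
ee_pos: [474.3, -367.3, 181.4]
orientation: [-2.073, -2.361, 0.001]
ft_force: [-0.8, -0.4, -0.0]
width: 43.4
grasp_force: 0.0
t: 55.02
ee_pos: [435.9, -507.9, 179.9]
orientation: [-2.069, -2.363, -0.0]
ft_force: [0.2, -0.7, 0.0]
width: 44.0
grasp_force: 0.0
[ 435.89166647 -507.87404757  179.89308487] 55.025
```

View pics/b8.png

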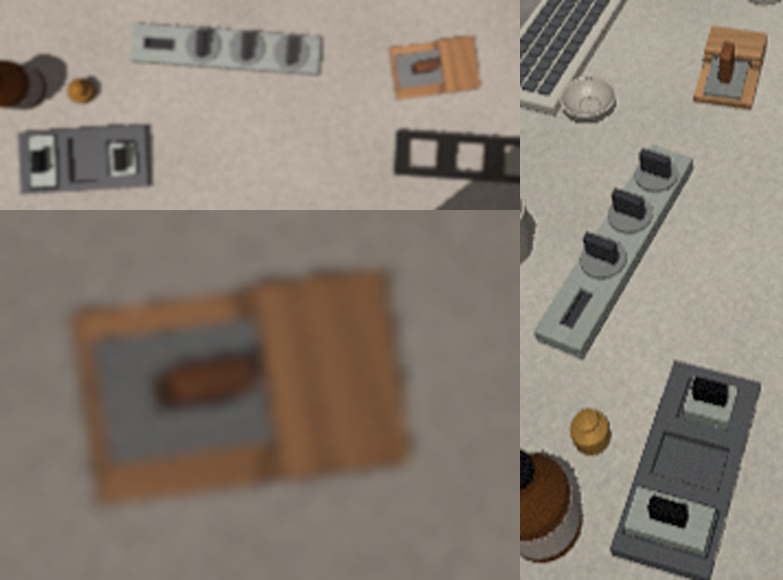

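The last picture shows three anchors with wings square across the rail. The short and long blocks are flat in their end pockets, the scraper is square in the holder under the roof, and the bystanders are in place. Hand in.

```bash
python3 -c "
from workcell import ctrl
print(ctrl.close_job())"
```

```text
the job is handed in; nothing more can be done
None
```

I handed the job in at about 55 s; no verdict came back. In the last pictures all three anchors are seated with wings square across the rail, the short and long blocks are in their pockets (no middle block was there), the scraper is home in its holder, and no bystander looks moved.

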